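# Load the sprung feed magazine

## Robot

A 6-joint arm with a two-finger parallel gripper is mounted at the origin on the work surface; the furniture and walls round the work are solid. World frame = base frame: x ahead of the robot, y to its left, z up, the work surface at z = 0. Lengths are in m, angles in rad, forces in N, time in s.
With the tool pointing down it reaches from about 0.35 to 0.85 m from the base axis. Payload 8.1 kg.
Tool frame: the origin (TCP) lies between the finger pads; the fingertips stand 14 mm ahead of it and the grasp point (between the pads) lies 5 mm behind it; z points along the fingers, y is the direction in which the jaws open and shut (so a half turn about z gives the same grasp; the last joint's range is limited). The gripper opens to 93 mm and grips with 3 to 60 N. Pads are 15 mm wide; open, the fingers measure 128 mm over their backs; the gripper's body (75 mm by 188 mm) begins 65 mm behind the grasp point.
Start: joints at [1.2, 0.13, 1.488, -0, 1.523, -0.085], TCP at [0.169, 0.576, 0.233] pointing down, gripper open.
Joint ranges: [-2.96, 2.96], [-0.89, 2.26], [0.02, 2.5], [-1.34, 4.48], [0, 2.73], [-2.66, 2.66]. Speed limits (rad/s): [2.39, 2.39, 2.79, 3.14, 3.14, 3.14].

## Interface

Orientations are given as a rotation vector (axis times angle).
In Python, from plant import robot gives the robot as it stands.
- The arm moves only by the tool step_arm, never from a script. Its argument "targets" is a list of rows, each an object of numbers: "tx", "ty", "tz": the shift along the tool's x, y, z in mm; "ax", "ay", "az": the turn, a rotation vector about the tool's x, y, z in rad; "grip": the closure in counts, from 0 (fully open) to 255 (shut). In form: [{"tx": .., "ty": .., "tz": .., "ax": .., "ay": .., "az": .., "grip": ..}, ...]. A call has 1 to 20 rows; each row shifts and turns the commanded pose from where the row before left it, along the tool's axes as they then stand; what a row does not reach is not made up. A row lasts 1/10 s, in which the tool goes at most 50 mm and 8.59 degrees, less where a joint would pass 70% of its speed; a pose out of reach is approached as far as the arm can. A call with a gripper value outside its range is refused whole. The fingers move at their own pace and stop on an object; "squeeze" is the grip in N (left out, the last holds). Time passes only in rows, so rows that do not move let the fingers close. It gives the time, the measured TCP pose, the force and the opening at its end, in the units of the state.
- robot.read_state(): the state, without advancing time (a new reading comes with each control period).
- robot.read_camera(name): name is "side" or "top"; returns a dict with "frame" (400x640x3 uint8, blue, green, red), "fx", "fy", "cx", "cy" (pixels), "R" (3x3) and "t" (3): a world point X has camera coordinates R X + t. Camera axes: x right, y down, z forward; pixel columns grow to the right and rows downward; lengths in m; the calibration is good to about 2 mm. A picture is of the moment at which its call begins. There is no depth.
- robot.close_job(): hands the job in, once; it reports no verdict.
The state is a dict: "t": time; "q": joint angles; "dq": joint speeds; "joint_torque": joint torques, N m; "tool_pos": TCP position; "orientation": TCP orientation; "force": force on the tool from outside, world axes, zero at the start; "wrist_torque": the same for the moment, N m; "opening": finger opening in m.
Only numpy, scipy, OpenCV 4.12 (cv2) and the standard library are available. Lean on these libraries where they do the work, as an engineer would, in place of code of your own. Each camera call takes 0.05 s, during which the arm holds its last target.

## Task

Get the feed magazine on the bench ready: turn its locking knob anticlockwise as far as it goes, lift it out and put it in the small parts tray, then pull the sprung follower all the way back until the latch catches it. Lay every one of the short square pine blanks crosswise in the channel between the follower and the front stop, flat on its floor, and only then press the latch pad so that the follower springs forward and pushes the blanks together against the front stop. Leave the longer pine block, the mug and the cork sanding block where they are.

Things in the scene. Friction and masses are not known exactly. Their poses are not given: they have to be found in the camera images.
- magazine: Feed magazine fixed to the bench: dark steel base plate 94 mm wide (x), 4 mm thick, from y = -0.227 to +0.137 m, with a channel along its y axis. Origin on the bench under the channel's centre line. Channel floor 4 mm above the bench; its two aluminium rails, 70 mm apart inside, 6 mm wide, have their tops 13 mm above the bench.
- front_stop (a point): Centre of the inner face of the upright front stop plate at the channel's +y end (magazine x = 0, y = +0.120), 21 mm above the bench; the plate's top is 36 mm above the bench. The blanks go between it and the follower.
- socket (a point): Top centre of the locking knob's square socket (56 x 56 mm, 24 mm high) beside the channel, at magazine x = -0.084, y = +0.088. The slot in its top lies along the magazine's x axis, 20 mm wide and 48 mm long.
- follower (a joint): Follower's pull-out towards magazine -y: 0 = forward, 0.165 m = back at its stop; its face is at magazine y = 0.118 - value. A spring (2 N forward, 8 N back) and a damper (30 N s/m) draw it forward. While the locking knob is in, it moves 15 mm at most. Pulled past 0.163, the latch drops in by itself and holds it at about 0.162 when let go.
- follower_grip (a point): In the follower's upright black grip: 30 mm (magazine x) by 14 mm (magazine y, the pull direction), 48 to 91 mm above the bench; this point is on its centre line, 80 mm above the bench, 8 mm behind the face. The plate under it is 64 x 16 mm, top 48 mm above the bench; a flat side arm 30 to 40 mm above the bench reaches to magazine x = -0.092.
- follower_face (a point): Middle of the follower's front face (which looks to magazine +y), 21 mm above the bench.
- latch (a joint): Angle of the sprung latch, a rocker that lies along the channel's line at its -y end: 0 = at rest; 0.12 to 0.3 rad (stop) = pad pressed, hook raised, follower freed.
- latch_pad (a point): Top centre of the latch's black thumb pad, 30 x 24 mm, 44 mm above the bench at magazine x = 0, y = -0.208. Pressed straight down 6 to 12 mm (5 to 8 N) it raises the hook; it springs back.
- lock_knob: Loose locking knob, 100 g: black wing (46 x 14 mm, 44 to 70 mm above the origin) on a 14 mm steel stem with a cross bar (44 x 8 x 8 mm) at its foot, both along its x axis; 30 mm skirt at 40 to 45 mm. Origin under the bar, z up the stem. Sits bayonet-locked in the socket, origin 6 mm above the bench, x axis 0.15 to 0.4 rad anticlockwise (from above) of the magazine's y.
- lock_knob_grip (a point): On the knob's axis, 58 mm above its origin, mid-wing. The knob turns freely; turned anticlockwise till it stops, its x axis lies along the magazine's x axis (within 0.2 rad), the bar lines up with the slot and it lifts straight out.
- tray: Loose black open parts tray, 112 x 162 mm, 28 mm high, walls 5 mm, floor 3 mm thick; origin on its underside; inside from x = -0.054 to +0.048 and y = -0.076 to +0.076 m in its frame. A few screws lie fixed on its floor.
- blank_1: Loose square pine blank, 62 mm long (its x axis), 34 x 34 mm across, 45 g, a small dark centre hole in each end; 3 or 4 of them are there. Origin in the middle of the long face it starts on; it may roll onto another. Crosswise in the channel (its x along the magazine's x) it has 4 mm of play at each end; gripped by its ends it is let down, fingertips staying above the rails.
- blank_1_mid (a point): Centre of that blank (17 mm from each long side).
- blank_2: Loose square pine blank, 62 mm long (its x axis), 34 x 34 mm across, 45 g, a small dark centre hole in each end; 3 or 4 of them are there. Origin in the middle of the long face it starts on; it may roll onto another. Crosswise in the channel (its x along the magazine's x) it has 4 mm of play at each end; gripped by its ends it is let down, fingertips staying above the rails.
- blank_2_mid (a point): Centre of that blank (17 mm from each long side).
- blank_3: Loose square pine blank, 62 mm long (its x axis), 34 x 34 mm across, 45 g, a small dark centre hole in each end; 3 or 4 of them are there. Origin in the middle of the long face it starts on; it may roll onto another. Crosswise in the channel (its x along the magazine's x) it has 4 mm of play at each end; gripped by its ends it is let down, fingertips staying above the rails.
- blank_3_mid (a point): Centre of that blank (17 mm from each long side).
- blank_4: Loose square pine blank, 62 mm long (its x axis), 34 x 34 mm across, 45 g, a small dark centre hole in each end; 3 or 4 of them are there. Origin in the middle of the long face it starts on; it may roll onto another. Crosswise in the channel (its x along the magazine's x) it has 4 mm of play at each end; gripped by its ends it is let down, fingertips staying above the rails.
- blank_4_mid (a point): Centre of that blank (17 mm from each long side).
- pine_block: Bystander: longer pine block, 35 x 91 x 36 mm, origin under its centre.
- mug: Bystander: white mug, 93 mm high, origin under it.
- sanding_block: Bystander: cork sanding block, 62 x 115 x 34 mm, origin under its centre.
Not all that is in view belongs to the job. What is meant by the lock_knob is not purple, and is the larger of those in its own colour.

How it is judged:
By the outcome, as a careful person would: the job done as asked, in the order asked, and still so for the second after the job is handed in, with the robot touching nothing.
Of blank_1, blank_2, blank_3, blank_4 only 3 to 4 are there at a start; the rules pass over those that are not, and their reading is None.
At some moment in a run one of blank_1, blank_2, blank_3, blank_4, tray may be knocked a few centimetres aside while the robot is not near it.
Once in a run the grip may slacken for a moment while it holds something.
It also fails if it takes over 210 s, if anything falls off the work surface, if the arm or the gripper's body presses on something with over 40 N, if the wrist force passes 120 N, or if a joint passes its speed limit or range.

## Working session

There is one attempt and no reset: what is moved stays moved. The work goes in short steps, Python scripts to look and compute and a tool call to move; the robot and the scene stay as the last step left them, time stands still between calls to the robot, and variables do not carry over. Pictures are saved under pics/ and viewed, and the job is handed in when it is done.

Besides the shell and the picture viewer there is one more tool, called after "Emit:" as name([rows], argument=value, ...), one row to a line, values as JSON. step_arm: Moves the arm, as the interface text tells. Its arguments: {"type":"object","properties":{"targets":{"type":"array"},"squeeze":{"type":"number"}},"required":["targets"]}

```bash
ls; mkdir -p pics
python3 - <<'E'
from plant import robot
import cv2
s=robot.read_state(); print(s)
for n in("top","side"):
    c=robot.read_camera(n); cv2.imwrite(f"pics/{n}0.png",c["frame"]); print(n,c["fx"],c["fy"],c["cx"],c["cy"],c["R"],c["t"])
E
```

```text
pics
{'t': 0.0, 'q': array([ 1.19958325e+00,  1.31170382e-01,  1.48927068e+00, -1.06652475e-05,
        1.52298197e+00, -8.54241017e-02]), 'dq': array([4.30334725e-04, 9.44679081e-04, 2.81712517e-03, 6.57545781e-05,
       1.70898698e-03, 5.03920133e-04]), 'joint_torque': array([ 1.72990018e-03, -5.59855092e+01, -4.91744757e+01,  7.68740731e-02,
        3.54268891e-02, -1.62274505e-04]), 'tool_pos': array([0.16894918, 0.57516211, 0.23158663]), 'orientation': array([-4.47331603e-01, -3.10917244e+00,  2.80396987e-03]), 'force': array([-0.62062083, -0.31526181, -0.36372718]), 'wrist_torque': array([ 0.00643335, -0.00928355,  0.01571859]), 'opening': 0.09295428399877051}
top 448.1485038096652 448.1485038096652 325.5101577318629 198.2345277269473 [[ 0.02819475 -0.99935742  0.02213145]
 [-0.99722309 -0.02964745 -0.06831645]
 [ 0.06892869 -0.02014383 -0.9974182 ]] [0.02646768 0.47933802 1.44849835]
side 451.71522483408194 451.71522483408194 321.72323519586115 199.56653672217558 [[-0.97850729 -0.20448518  0.02663251]
 [-0.11365428  0.42702537 -0.89706858]
 [ 0.17206447 -0.88081505 -0.44108806]] [0.48460396 0.11222251 1.25158597]
```

View pics/top0.png

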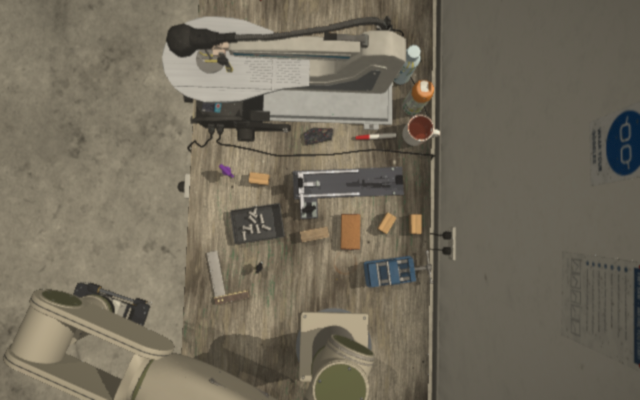

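View pics/side0.png

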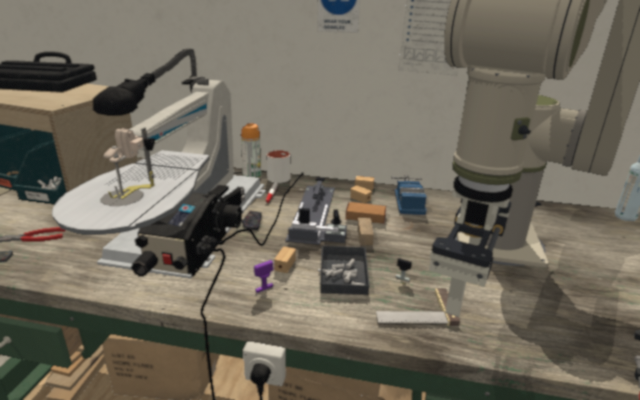

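```bash
cat > h.py <<'E'
import numpy as np, cv2
from plant import robot
def cam(n): return robot.read_camera(n)
def proj(c,X):
    X=np.atleast_2d(X); p=X@np.array(c["R"]).T+np.array(c["t"])
    return np.c_[c["fx"]*p[:,0]/p[:,2]+c["cx"], c["fy"]*p[:,1]/p[:,2]+c["cy"]]
def back(c,uv,z):
    uv=np.atleast_2d(uv).astype(float); R=np.array(c["R"]); t=np.array(c["t"])
    d=np.c_[(uv[:,0]-c["cx"])/c["fx"],(uv[:,1]-c["cy"])/c["fy"],np.ones(len(uv))]@R
    o=-R.T@t
    return o+d*((z-o[2])/d[:,2])[:,None]
def crop(c,u0,v0,u1,v1,s,name):
    f=cv2.resize(c["frame"][v0:v1,u0:u1],None,fx=s,fy=s,interpolation=cv2.INTER_CUBIC); cv2.imwrite("pics/"+name,f)
E
python3 - <<'E'
from h import *
c=cam("top"); crop(c,195,110,455,300,3,"topc1.png")
c=cam("side"); crop(c,230,140,470,330,3,"sidec1.png")
E
```

```text
(no output)
```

View pics/topc1.png

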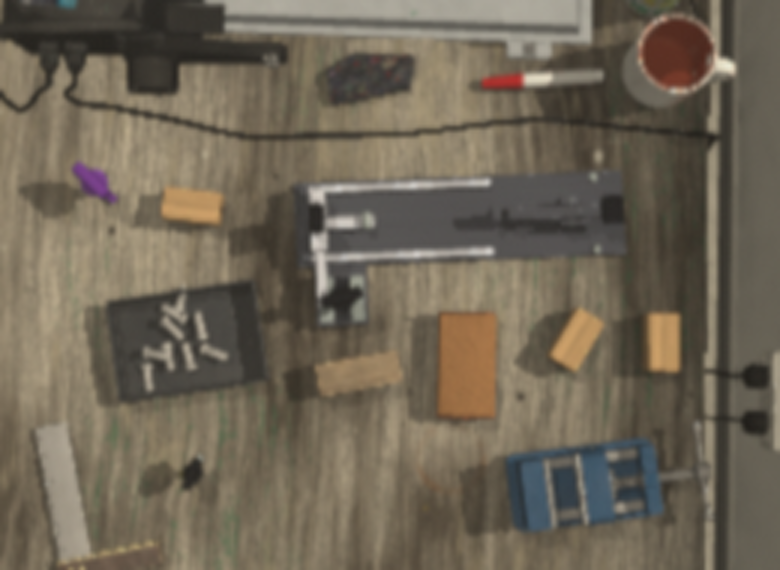

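View pics/sidec1.png

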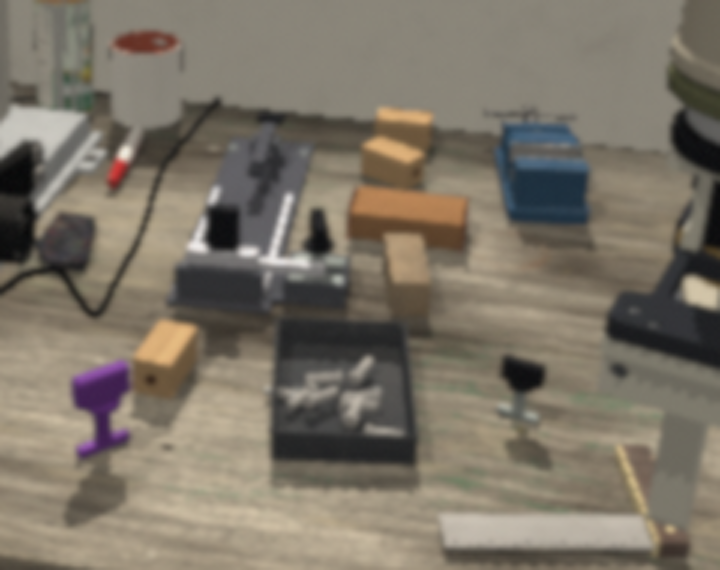

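Run:
```python
from h import *
c=cam("top"); crop(c,285,155,415,230,6,"topc2.png")
c=cam("side"); crop(c,280,170,360,250,7,"sidec2.png")
```

```text
(no output)
```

View pics/topc2.png

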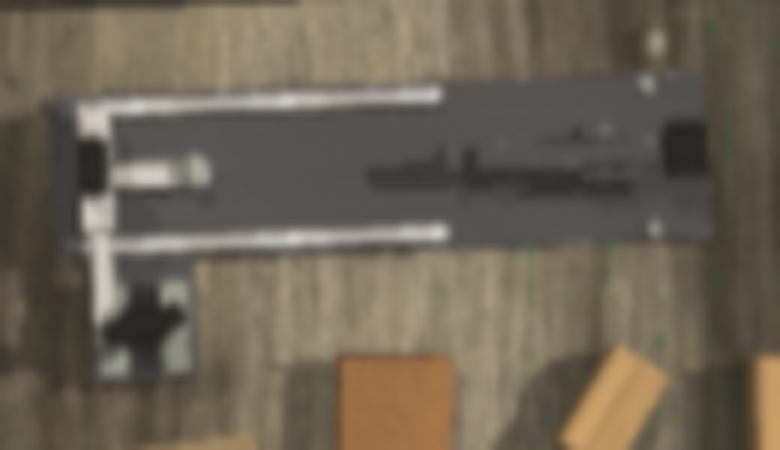

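View pics/sidec2.png

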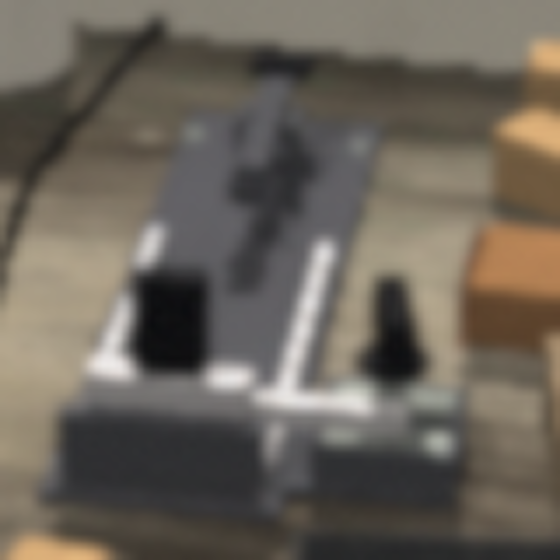

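```bash
cat >> h.py <<'E'
def rot(a): return np.array([[np.cos(a),-np.sin(a),0],[np.sin(a),np.cos(a),0],[0,0,1]])
def mw(p,X): return np.atleast_2d(X)@rot(p[2]).T+np.array([p[0],p[1],0])
E
cat > fit.py <<'E'
from h import *
from scipy.optimize import least_squares
T=cam("top");S=cam("side")
tp=[((705,75),(.047,-.227,.004)),((712,240),(-.047,-.227,.004)),((52,103),(.047,.137,.004)),((62,265),(-.047,.137,.004)),((686,148),(0,-.208,.044)),((96,381),(-.112,.116,.024*0+.012)),((195,378),(-.112,.060,.012))]
sp=[((45,500),(.047,.137,.002)),((275,515),(-.047,.137,.002)),((462,395),(-.112,.060,.024)),((380,122),(-.047,-.227,.004)),((280,63),(0,-.208,.044))]
uT=np.array([(a/6+285,b/6+155) for (a,b),_ in tp]);XT=np.array([x for _,x in tp])
uS=np.array([(a/7+280,b/7+170) for (a,b),_ in sp]);XS=np.array([x for _,x in sp])
def f(p): return np.r_[(proj(T,mw(p,XT))-uT).ravel(),(proj(S,mw(p,XS))-uS).ravel()]
r=least_squares(f,[.5,0,0],loss='soft_l1'); print(r.x); print(np.round(f(r.x).reshape(-1,2),1))
p=r.x; np.save("mag.npy",p)
def draw(c,u0,v0,u1,v1,s,name):
    im=cv2.resize(c["frame"][v0:v1,u0:u1],None,fx=s,fy=s,interpolation=cv2.INTER_CUBIC)
    def L(P,col):
        q=((proj(c,mw(p,P))-[u0,v0]+.0)*s).astype(int); cv2.polylines(im,[q.reshape(-1,1,2)],True,col,1)
    b=lambda x0,x1,y0,y1,z:np.array([(x0,y0,z),(x1,y0,z),(x1,y1,z),(x0,y1,z)])
    L(b(-.047,.047,-.227,.137,.004),(0,0,255));L(b(-.112,-.056,.06,.116,.024),(0,255,0));L(b(-.015,.015,-.22,-.196,.044),(255,255,0))
    L(b(-.041,-.035,-.09,.12,.013),(0,255,255));L(b(.035,.041,-.09,.12,.013),(0,255,255)); L(b(-.094,-.074,.088-.024,.088+.024,.024),(255,0,255))
    L(b(-.015,.015,.103,.117,.091),(255,0,0))
    cv2.imwrite("pics/"+name,im)
import sys
draw(T,285,155,415,230,6,"fT%s.png"%sys.argv[1]);draw(S,280,170,360,250,7,"fS%s.png"%sys.argv[1])
E
python3 fit.py 1
```

```text
[0.5281686  0.01087142 0.07055776]
[[-0.2 -0.6]
 [ 0.2  0.1]
 [-0.9 -0.9]
 [-1.5  0.4]
 [ 0.3  0.2]
 [-0.1  0.5]
 [ 0.5  0.3]
 [-1.7 -0.8]
 [ 0.1  0.4]
 [ 0.5 -1.5]
 [ 0.1 -0.1]
 [ 0.2 -1.4]]
```

View pics/fT1.png

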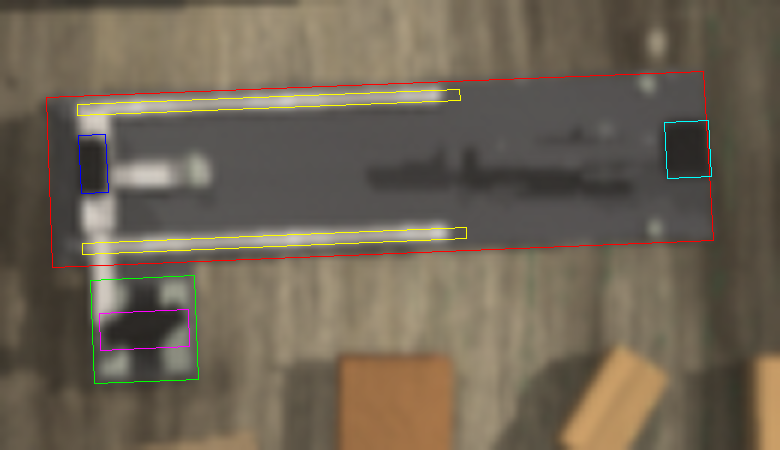

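View pics/fS1.png

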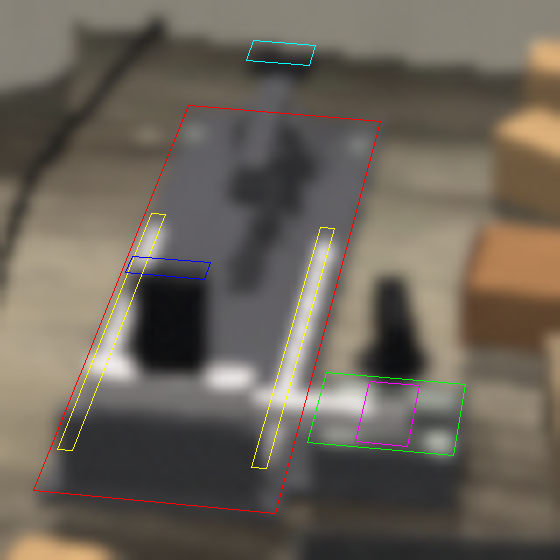

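```bash
cat >> h.py <<'E'
from scipy.spatial.transform import Rotation as Ro
def M(x,y,z=0): return mw(np.load("mag.npy"),[(x,y,z)])[0]
def go(pos,yaw=None):
    """print tool-frame delta (mm) to reach pos, and az to reach tool-y yaw (mod pi)"""
    s=robot.read_state(); R=Ro.from_rotvec(s["orientation"]).as_matrix()
    d=R.T@(np.array(pos)-s["tool_pos"])*1000
    y=np.arctan2(R[1,1],R[0,1])
    print("t%.1f"%s["t"],"pos",np.round(s["tool_pos"],4),"yaw %.3f q1 %.2f q6 %.2f open %.4f"%(y,s["q"][0],s["q"][5],s["opening"]),"F",np.round(s["force"],1),"tilt",np.round(R[:,2],3))
    print("  to",np.round(pos,4),"d_tool mm",np.round(d,1),end=" ")
    if yaw is not None:
        e=(yaw-y+np.pi/2)%np.pi-np.pi/2; print("az %.3f (alt %.3f) q6-> %.2f"%(-e,-e+np.pi*np.sign(e),s["q"][5]-e),end="")
    print()
E
python3 - <<'E'
from h import *
T=cam("top");S=cam("side")
crop(T,290,190,330,225,14,"k1.png")
crop(S,315,195,355,245,12,"k2.png")
p=M(-.084,.088,.064); print(p, proj(T,p),proj(S,p))
go(M(-.084,.088,.12), .07+.27)
E
```

```text
[0.43817368 0.09273053 0.064     ] [[308.88054519 209.41752228]] [[336.04598359 216.1227929 ]]
t0.5 pos [0.1691 0.5757 0.2326] yaw 1.285 q1 1.20 q6 -0.09 open 0.0929 F [-0.  -0.9 -0.5] tilt [-0. -0. -1.]
  to [0.4382 0.0927 0.12  ] d_tool mm [-394.3 -387.5  112.6] az 0.945 (alt -2.197) q6-> 0.86
```

View pics/k1.png

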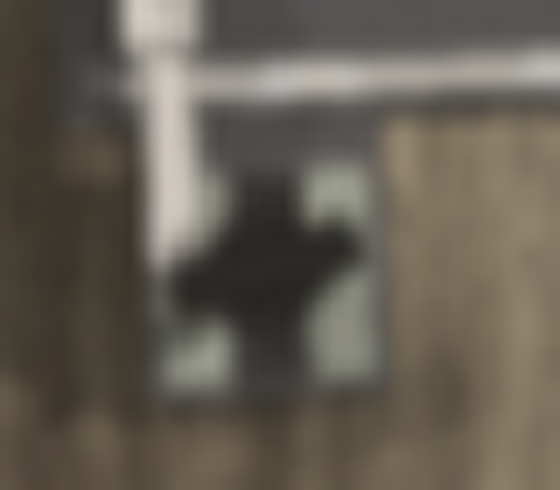

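View pics/k2.png

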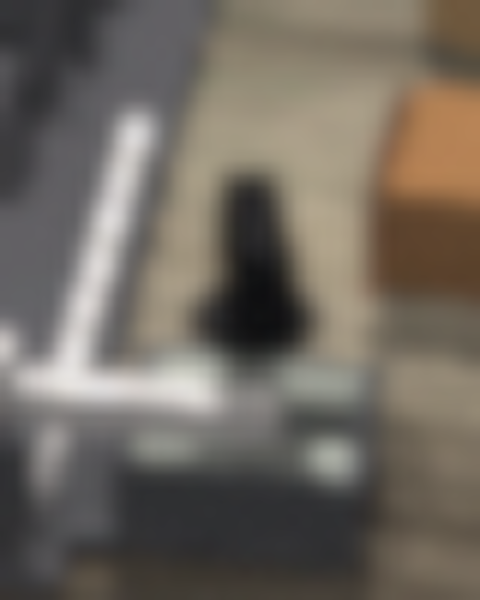

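Emit:
step_arm([
  {"tx": -24.6,"ty": -24.2,"grip": 120},
  {"tx": -24.6,"ty": -24.2},
  {"tx": -24.6,"ty": -24.2},
  {"tx": -24.6,"ty": -24.2},
  {"tx": -24.6,"ty": -24.2},
  {"tx": -24.6,"ty": -24.2},
  {"tx": -24.6,"ty": -24.2},
  {"tx": -24.6,"ty": -24.2},
  {"tx": -24.6,"ty": -24.2},
  {"tx": -24.6,"ty": -24.2},
  {"tx": -24.6,"ty": -24.2},
  {"tx": -24.6,"ty": -24.2},
  {"tx": -24.6,"ty": -24.2},
  {"tx": -24.6,"ty": -24.2},
  {"tx": -24.6,"ty": -24.2},
  {"tx": -24.6,"ty": -24.2},
], squeeze=20)

```text
schema error: expected keys tx, ty, tz, ax, ay, az, grip
```

Emit:
step_arm([
  {"az": 0.128},
  {"az": 0.128},
  {"az": 0.128},
  {"az": 0.128},
  {"az": 0.128},
  {"az": 0.128},
  {"az": 0.128},
  {"az": 0.128},
  {"tz": 20},
  {"tz": 20},
  {"tz": 20},
  {"tz": 20},
  {"tz": 20},
])

```text
schema error: expected keys tx, ty, tz, ax, ay, az, grip
```

Run:
```python
from h import *
go(M(-.084,.088,.060), .26)
T=cam("top");S=cam("side"); s=robot.read_state()
print(proj(T,s["tool_pos"]),proj(S,s["tool_pos"]))
crop(T,195,110,455,300,3,"a1.png"); crop(S,300,130,400,250,6,"a2.png")
```

```text
t0.5 pos [0.1691 0.5757 0.2326] yaw 1.285 q1 1.20 q6 -0.09 open 0.0929 F [-0.  -0.9 -0.5] tilt [-0. -0. -1.]
  to [0.4382 0.0927 0.06  ] d_tool mm [-394.3 -387.5  172.6] az 1.025 (alt -2.117) q6-> 0.94
[[126.98318423 300.5457745 ]] [[461.47620316 287.17161954]]
```

View pics/a1.png

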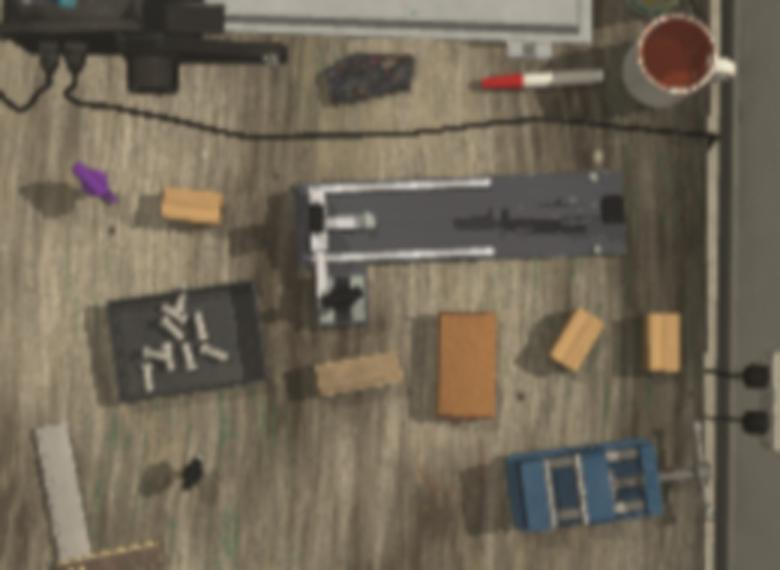

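View pics/a2.png

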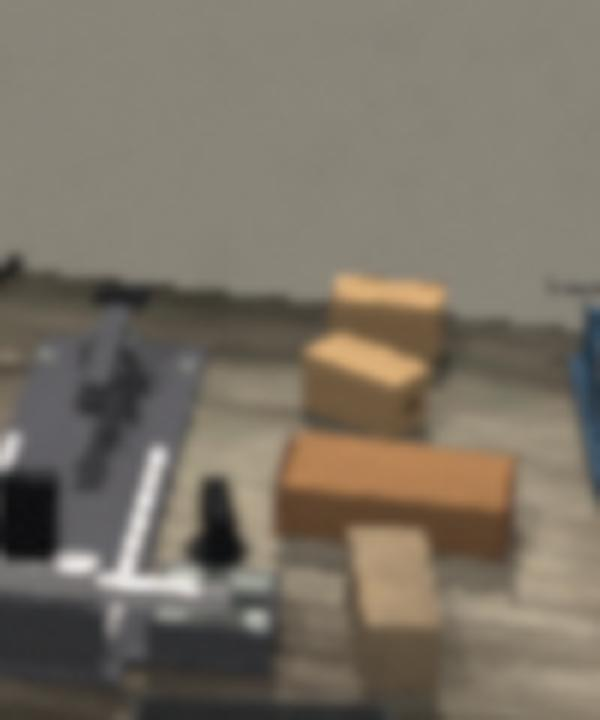

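Emit:
step_arm([
  {"tx": -32.9,"ty": -32.3,"tz": 0,"ax": 0,"ay": 0,"az": 0,"grip": 120},
  {"tx": -32.9,"ty": -32.3,"tz": 0,"ax": 0,"ay": 0,"az": 0,"grip": 120},
  {"tx": -32.9,"ty": -32.3,"tz": 0,"ax": 0,"ay": 0,"az": 0,"grip": 120},
  {"tx": -32.9,"ty": -32.3,"tz": 0,"ax": 0,"ay": 0,"az": 0,"grip": 120},
  {"tx": -32.9,"ty": -32.3,"tz": 0,"ax": 0,"ay": 0,"az": 0,"grip": 120},
  {"tx": -32.9,"ty": -32.3,"tz": 0,"ax": 0,"ay": 0,"az": 0,"grip": 120},
  {"tx": -32.9,"ty": -32.3,"tz": 0,"ax": 0,"ay": 0,"az": 0,"grip": 120},
  {"tx": -32.9,"ty": -32.3,"tz": 0,"ax": 0,"ay": 0,"az": 0,"grip": 120},
  {"tx": -32.9,"ty": -32.3,"tz": 0,"ax": 0,"ay": 0,"az": 0,"grip": 120},
  {"tx": -32.9,"ty": -32.3,"tz": 0,"ax": 0,"ay": 0,"az": 0,"grip": 120},
  {"tx": -32.9,"ty": -32.3,"tz": 0,"ax": 0,"ay": 0,"az": 0,"grip": 120},
  {"tx": -32.9,"ty": -32.3,"tz": 0,"ax": 0,"ay": 0,"az": 0,"grip": 120},
], squeeze=20)

```text
t: 1.8
tool_pos: [0.4394, 0.0906, 0.2331]
orientation: [0.447, 3.108, 0.001]
force: [0.5, 0.7, -0.1]
opening: 0.0495
```

Emit:
step_arm([
  {"tx": 0,"ty": 0,"tz": 0,"ax": 0,"ay": 0,"az": 0.128,"grip": 120},
  {"tx": 0,"ty": 0,"tz": 0,"ax": 0,"ay": 0,"az": 0.128,"grip": 120},
  {"tx": 0,"ty": 0,"tz": 0,"ax": 0,"ay": 0,"az": 0.128,"grip": 120},
  {"tx": 0,"ty": 0,"tz": 0,"ax": 0,"ay": 0,"az": 0.128,"grip": 120},
  {"tx": 0,"ty": 0,"tz": 0,"ax": 0,"ay": 0,"az": 0.128,"grip": 120},
  {"tx": 0,"ty": 0,"tz": 0,"ax": 0,"ay": 0,"az": 0.128,"grip": 120},
  {"tx": 0,"ty": 0,"tz": 0,"ax": 0,"ay": 0,"az": 0.128,"grip": 120},
  {"tx": 0,"ty": 0,"tz": 0,"ax": 0,"ay": 0,"az": 0.128,"grip": 120},
  {"tx": 0,"ty": 0,"tz": 40,"ax": 0,"ay": 0,"az": 0,"grip": 120},
  {"tx": 0,"ty": 0,"tz": 40,"ax": 0,"ay": 0,"az": 0,"grip": 120},
  {"tx": 0,"ty": 0,"tz": 0,"ax": 0,"ay": 0,"az": 0,"grip": 120},
])

```text
t: 2.9
tool_pos: [0.4347, 0.0921, 0.1473]
orientation: [-1.909, -2.486, 0.01]
force: [-0.5, -0.0, -1.2]
opening: 0.0492
```

Run:
```python
from h import *
go(M(-.084,.088,.060), .26)
T=cam("top");S=cam("side"); s=robot.read_state()
print(proj(T,s["tool_pos"]),proj(S,s["tool_pos"]))
crop(T,195,110,455,300,3,"a1.png"); crop(S,280,130,400,250,6,"a2.png")
```

```text
t2.9 pos [0.4347 0.0921 0.1473] yaw 0.261 q1 0.09 q6 -0.17 open 0.0492 F [-0.5 -0.  -1.2] tilt [-0.009 -0.001 -1.   ]
  to [0.4382 0.0927 0.06  ] d_tool mm [-0.4  4.3 87.3] az 0.001 (alt -3.141) q6-> -0.17
[[308.5237121  208.11450026]] [[337.45167741 186.02702506]]
```

View pics/a1.png

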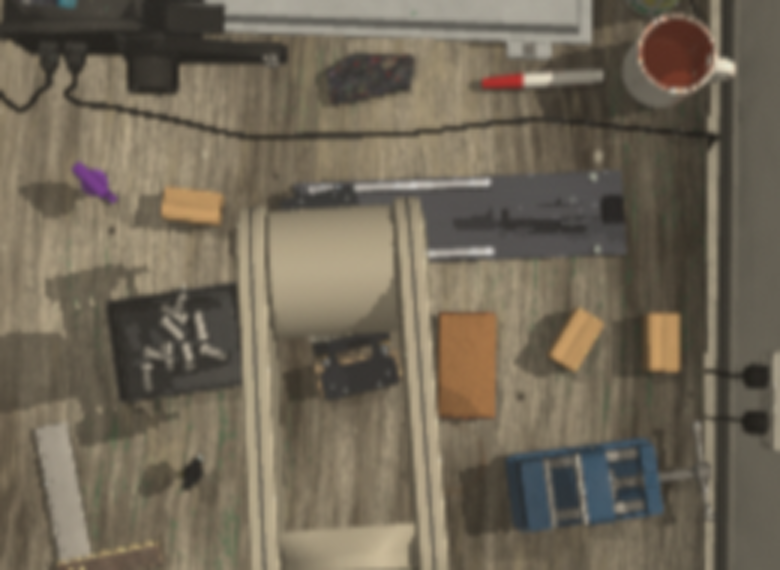

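View pics/a2.png

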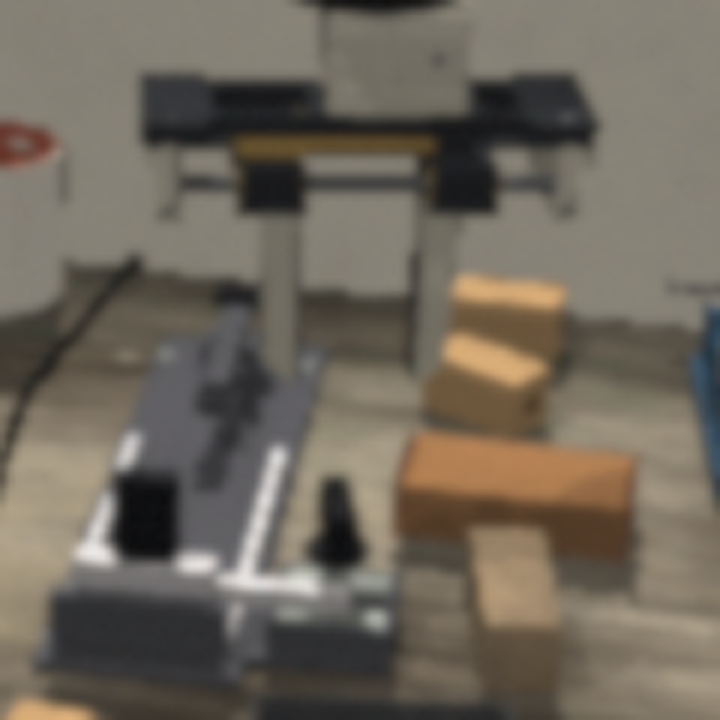

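Run:
```python
from h import *
S=cam("side"); s=robot.read_state(); R=Ro.from_rotvec(s["orientation"]).as_matrix()
im=cv2.resize(S["frame"][130:250,280:400],None,fx=6,fy=6,interpolation=cv2.INTER_CUBIC)
print(s["tool_pos"],s["opening"],s["q"])
for h in (-.0246,.0246):
  for x in(-.0075,.0075):
    q=[s["tool_pos"]+R@np.array([x,h,z]) for z in(-.06,.014)]
    q=((proj(S,q)-[280,130])*6).astype(int); print(q.tolist()); cv2.line(im,tuple(map(int,q[0])),tuple(map(int,q[1])),(0,0,255),1)
cv2.imwrite("pics/a3.png",im)
```

```text
[0.43939654 0.09257572 0.15441613] 0.049264574900934326 [ 9.33437694e-02 -2.41205129e-01  1.99005685e+00  4.84015548e-05
  1.39125475e+00 -1.67666964e-01]
[[403, 198], [394, 355]]
[[407, 211], [398, 369]]
[[289, 197], [283, 354]]
[[291, 210], [285, 369]]
```

View pics/a3.png

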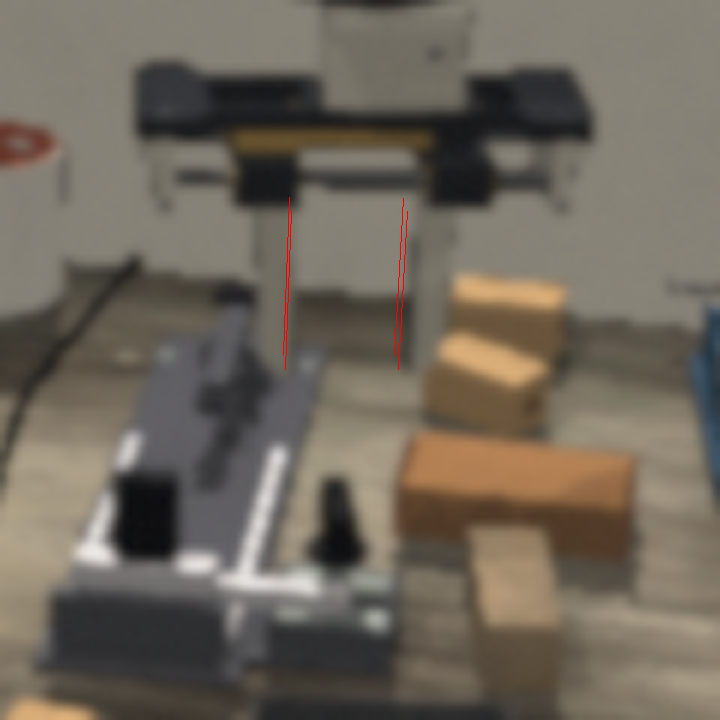

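```bash
cat > ov.py <<'E'
from h import *
import sys
def ov(name,u0=280,v0=130,w=120,k=6):
    S=cam("side"); s=robot.read_state(); R=Ro.from_rotvec(s["orientation"]).as_matrix()
    im=cv2.resize(S["frame"][v0:v0+w,u0:u0+w],None,fx=k,fy=k,interpolation=cv2.INTER_CUBIC)
    print(s["tool_pos"],s["opening"])
    for h in (-s["opening"]/2,s["opening"]/2):
      for x in(-.0075,.0075):
        q=[s["tool_pos"]+R@np.array([x,h,z]) for z in(-.06,.014)]
        q=((proj(S,q)-[u0,v0])*k).astype(int); cv2.line(im,tuple(map(int,q[0])),tuple(map(int,q[1])),(0,0,255),1)
    cv2.imwrite("pics/"+name,im)
if __name__=="__main__": ov(sys.argv[1])
E
python3 ov.py a4.png
```

```text
[0.44005548 0.09264651 0.15514651] 0.04925877684381509
```

View pics/a4.png

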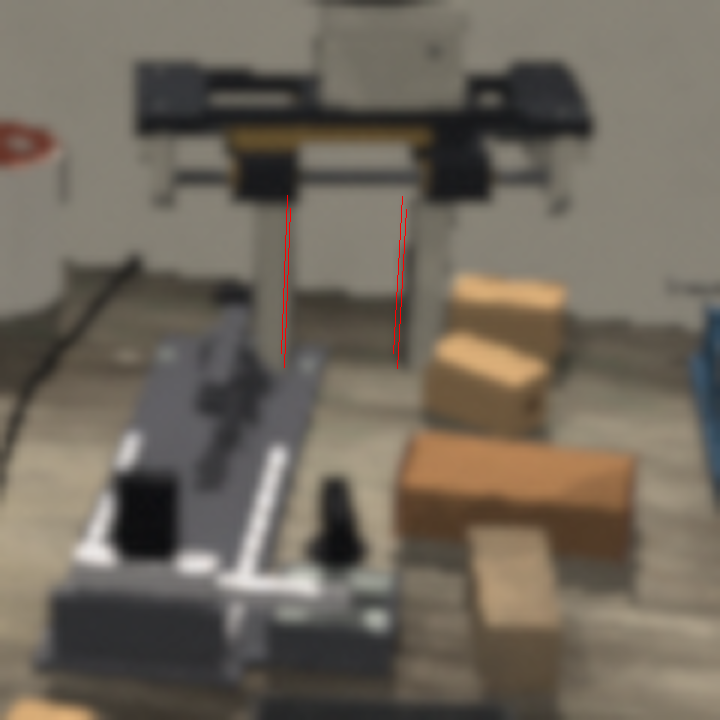

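Emit:
step_arm([
  {"tx": 0,"ty": -1,"tz": 22,"ax": 0,"ay": 0,"az": 0,"grip": 120},
  {"tx": 0,"ty": 0,"tz": 22,"ax": 0,"ay": 0,"az": 0,"grip": 120},
  {"tx": 0,"ty": 0,"tz": 22,"ax": 0,"ay": 0,"az": 0,"grip": 120},
  {"tx": 0,"ty": 0,"tz": 15,"ax": 0,"ay": 0,"az": 0,"grip": 120},
  {"tx": 0,"ty": 0,"tz": 6,"ax": 0,"ay": 0,"az": 0,"grip": 120},
  {"tx": 0,"ty": 0,"tz": 0,"ax": 0,"ay": 0,"az": 0,"grip": 120},
  {"tx": 0,"ty": 0,"tz": 0,"ax": 0,"ay": 0,"az": 0,"grip": 120},
])

```text
t: 3.8
tool_pos: [0.439, 0.0923, 0.0674]
orientation: [1.912, 2.49, 0.003]
force: [-0.5, -0.1, 0.8]
opening: 0.0492
```

```bash
python3 ov.py a5.png; python3 -c "
from h import *
go(M(-.084,.088,.068), .26)"
```

```text
[0.43905067 0.09237086 0.06736088] 0.049120165332734625
t3.9 pos [0.4391 0.0924 0.0674] yaw 0.261 q1 0.09 q6 -0.17 open 0.0491 F [ 0.7 -0.2  0.2] tilt [ 0.003  0.    -1.   ]
  to [0.4382 0.0927 0.068 ] d_tool mm [ 0.6 -0.8 -0.6] az 0.001 (alt -3.141) q6-> -0.17
```

View pics/a5.png

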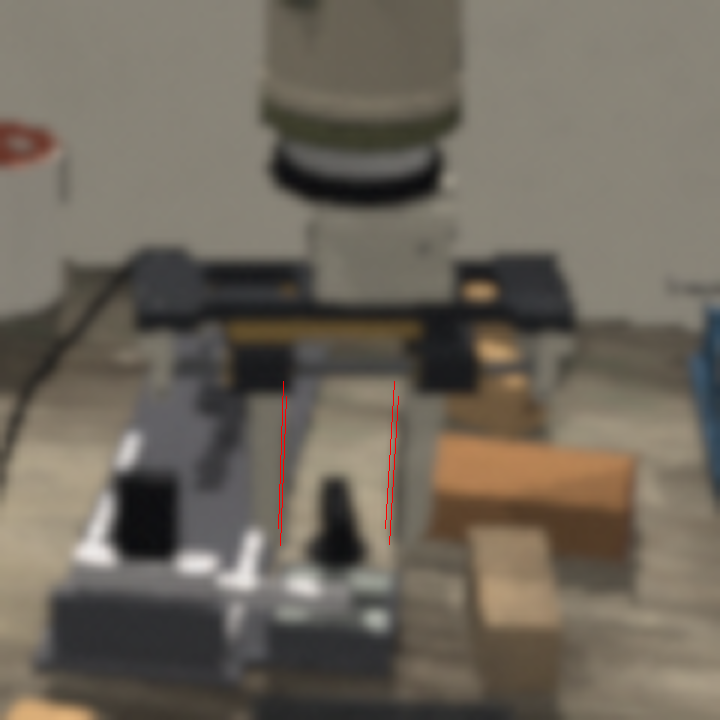

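Emit:
step_arm([
  {"tx": 0,"ty": 0,"tz": 0,"ax": 0,"ay": 0,"az": 0,"grip": 190},
  {"tx": 0,"ty": 0,"tz": 0,"ax": 0,"ay": 0,"az": 0,"grip": 210},
  {"tx": 0,"ty": 0,"tz": 0,"ax": 0,"ay": 0,"az": 0,"grip": 235},
  {"tx": 0,"ty": 0,"tz": 0,"ax": 0,"ay": 0,"az": 0,"grip": 255},
  {"tx": 0,"ty": 0,"tz": 0,"ax": 0,"ay": 0,"az": 0,"grip": 255},
], squeeze=6)

```text
t: 4.35
tool_pos: [0.4377, 0.0923, 0.0657]
orientation: [1.913, 2.492, 0.0]
force: [-0.1, 0.3, 0.1]
opening: 0.014
```

```bash
python3 -c "
from h import *
go(M(-.084,.088,.068), .26); s=robot.read_state();print(s['force'],s['wrist_torque'])"
```

```text
t4.3 pos [0.4377 0.0923 0.0657] yaw 0.261 q1 0.09 q6 -0.17 open 0.0140 F [-0.1  0.3  0.1] tilt [ 0.  0. -1.]
  to [0.4382 0.0927 0.068 ] d_tool mm [ 0.3  0.6 -2.3] az 0.001 (alt -3.141) q6-> -0.17
[-0.08094845  0.31395456  0.07763288] [-0.02877421  0.14959167  0.0233437 ]
```

Emit:
step_arm([
  {"tx": 0,"ty": 0,"tz": 0,"ax": 0,"ay": 0,"az": -0.05,"grip": 255},
  {"tx": 0,"ty": 0,"tz": 0,"ax": 0,"ay": 0,"az": -0.08,"grip": 255},
  {"tx": 0,"ty": 0,"tz": 0,"ax": 0,"ay": 0,"az": -0.08,"grip": 255},
  {"tx": 0,"ty": 0,"tz": 0,"ax": 0,"ay": 0,"az": -0.08,"grip": 255},
  {"tx": 0,"ty": 0,"tz": 0,"ax": 0,"ay": 0,"az": -0.08,"grip": 255},
  {"tx": 0,"ty": 0,"tz": 0,"ax": 0,"ay": 0,"az": -0.08,"grip": 255},
], squeeze=15)

```text
t: 4.95
tool_pos: [0.4375, 0.0922, 0.0657]
orientation: [-1.305, -2.857, 0.0]
force: [-1.3, -2.3, 2.4]
opening: 0.0139
```

```bash
python3 -c "
from h import *
go(M(-.084,.088,.068), .07+1.57); s=robot.read_state();print(s['force'],s['wrist_torque'])"
```

```text
t5.0 pos [0.4375 0.0922 0.0657] yaw 0.714 q1 0.09 q6 -0.62 open 0.0139 F [-1.3 -2.3  2.4] tilt [-0.001  0.    -1.   ]
  to [0.4382 0.0927 0.068 ] d_tool mm [-0.1  0.8 -2.3] az -0.926 (alt 2.216) q6-> -1.55
[-1.27049723 -2.33138938  2.40205221] [-0.04744223  0.33574931 -0.00334454]
```

Emit:
step_arm([
  {"tx": 0,"ty": 0,"tz": 0,"ax": 0,"ay": 0,"az": -0.08,"grip": 255},
  {"tx": 0,"ty": 0,"tz": 0,"ax": 0,"ay": 0,"az": -0.08,"grip": 255},
  {"tx": 0,"ty": 0,"tz": 0,"ax": 0,"ay": 0,"az": -0.08,"grip": 255},
  {"tx": 0,"ty": 0,"tz": 0,"ax": 0,"ay": 0,"az": -0.08,"grip": 255},
  {"tx": 0,"ty": 0,"tz": 0,"ax": 0,"ay": 0,"az": -0.08,"grip": 255},
  {"tx": 0,"ty": 0,"tz": 0,"ax": 0,"ay": 0,"az": -0.08,"grip": 255},
  {"tx": 0,"ty": 0,"tz": 0,"ax": 0,"ay": 0,"az": -0.08,"grip": 255},
  {"tx": 0,"ty": 0,"tz": 0,"ax": 0,"ay": 0,"az": -0.08,"grip": 255},
  {"tx": 0,"ty": 0,"tz": 0,"ax": 0,"ay": 0,"az": -0.05,"grip": 255},
  {"tx": 0,"ty": 0,"tz": 0,"ax": 0,"ay": 0,"az": 0,"grip": 255},
])

```text
t: 5.95
tool_pos: [0.4382, 0.0925, 0.0658]
orientation: [0.265, 3.129, 0.001]
force: [2.6, 1.4, -1.1]
opening: 0.0138
```

```bash
python3 -c "
from h import *
go(M(-.084,.088,.068), .07+1.57); s=robot.read_state();print(s['force'],s['wrist_torque'])"
```

```text
t6.0 pos [0.4382 0.0925 0.0658] yaw 1.402 q1 0.09 q6 -1.31 open 0.0138 F [ 2.6  1.4 -1.1] tilt [ 0.001  0.    -1.   ]
  to [0.4382 0.0927 0.068 ] d_tool mm [ 0.1  0.2 -2.2] az -0.238 (alt 2.903) q6-> -1.55
[ 2.6109324   1.37149728 -1.06526762] [ 0.36870617 -0.62276034 -0.05006538]
```

Emit:
step_arm([
  {"tx": 0,"ty": 0,"tz": 0,"ax": 0,"ay": 0,"az": -0.06,"grip": 255},
  {"tx": 0,"ty": 0,"tz": 0,"ax": 0,"ay": 0,"az": -0.06,"grip": 255},
  {"tx": 0,"ty": 0,"tz": 0,"ax": 0,"ay": 0,"az": -0.04,"grip": 255},
  {"tx": 0,"ty": 0,"tz": 0,"ax": 0,"ay": 0,"az": 0,"grip": 255},
])

```text
t: 6.35
tool_pos: [0.4382, 0.0925, 0.0659]
orientation: [0.017, 3.14, 0.001]
force: [2.9, 1.4, -1.5]
opening: 0.0139
```

```bash
python3 -c "
from h import *
go(M(-.084,.088,.068), .07+1.57); s=robot.read_state();print(s['force'],s['wrist_torque'])"
```

```text
t6.3 pos [0.4382 0.0925 0.0659] yaw 1.560 q1 0.09 q6 -1.47 open 0.0139 F [ 2.9  1.4 -1.5] tilt [ 0.001  0.001 -1.   ]
  to [0.4382 0.0927 0.068 ] d_tool mm [ 0.   0.2 -2.1] az -0.080 (alt 3.062) q6-> -1.55
[ 2.93856444  1.37595024 -1.5352867 ] [ 0.53379204 -0.70259359 -0.0545937 ]
```

Emit:
step_arm([
  {"tx": 0,"ty": 0,"tz": 0,"ax": 0,"ay": 0,"az": -0.04,"grip": 255},
  {"tx": 0,"ty": 0,"tz": 0,"ax": 0,"ay": 0,"az": -0.04,"grip": 255},
  {"tx": 0,"ty": 0,"tz": 0,"ax": 0,"ay": 0,"az": -0.04,"grip": 255},
  {"tx": 0,"ty": 0,"tz": 0,"ax": 0,"ay": 0,"az": 0,"grip": 255},
])

```text
t: 6.75
tool_pos: [0.4381, 0.0925, 0.0659]
orientation: [-0.171, 3.136, 0.001]
force: [3.4, 2.0, -0.8]
opening: 0.0139
```

```bash
python3 -c "
from h import *
go(M(-.084,.088,.068), .07+1.57); s=robot.read_state();print(s['force'],s['wrist_torque'])"
```

```text
t6.8 pos [0.4381 0.0925 0.0659] yaw 1.679 q1 0.09 q6 -1.59 open 0.0139 F [ 3.4  2.  -0.8] tilt [ 0.001  0.    -1.   ]
  to [0.4382 0.0927 0.068 ] d_tool mm [-0.1  0.2 -2.1] az 0.039 (alt -3.102) q6-> -1.55
[ 3.3591001   2.02141589 -0.78186766] [ 0.57215105 -0.72674169 -0.05717662]
```

Emit:
step_arm([
  {"tx": 0,"ty": 0,"tz": 0,"ax": 0,"ay": 0,"az": -0.04,"grip": 255},
  {"tx": 0,"ty": 0,"tz": 0,"ax": 0,"ay": 0,"az": -0.04,"grip": 255},
  {"tx": 0,"ty": 0,"tz": 0,"ax": 0,"ay": 0,"az": 0,"grip": 255},
])

```text
t: 7.05
tool_pos: [0.4379, 0.093, 0.0659]
orientation: [-0.295, 3.127, 0.002]
force: [2.1, 4.7, 1.0]
opening: 0.0138
```

```bash
python3 -c "
from h import *
go(M(-.084,.088,.068), .07+1.57); s=robot.read_state();print(s['force'],s['wrist_torque'])"
```

```text
t7.0 pos [0.4379 0.093  0.0659] yaw 1.759 q1 0.09 q6 -1.67 open 0.0138 F [2.1 4.7 1. ] tilt [ 0.001  0.001 -1.   ]
  to [0.4382 0.0927 0.068 ] d_tool mm [-0.2 -0.3 -2.1] az 0.119 (alt -3.022) q6-> -1.55
[2.07470317 4.69700931 1.01868705] [ 1.23067443 -0.49215958 -0.26055117]
```

Emit:
step_arm([
  {"tx": 0,"ty": 0,"tz": 0,"ax": 0,"ay": 0,"az": -0.04,"grip": 255},
  {"tx": 0,"ty": 0,"tz": 0,"ax": 0,"ay": 0,"az": 0.04,"grip": 255},
  {"tx": 0,"ty": 0,"tz": 0,"ax": 0,"ay": 0,"az": 0.04,"grip": 255},
  {"tx": 0,"ty": 0,"tz": 0,"ax": 0,"ay": 0,"az": 0.02,"grip": 255},
  {"tx": 0,"ty": 0,"tz": -5,"ax": 0,"ay": 0,"az": 0,"grip": 255},
  {"tx": 0,"ty": 0,"tz": -5,"ax": 0,"ay": 0,"az": 0,"grip": 255},
  {"tx": 0,"ty": 0,"tz": 0,"ax": 0,"ay": 0,"az": 0,"grip": 255},
], squeeze=25)

```text
t: 7.75
tool_pos: [0.4375, 0.0922, 0.0763]
orientation: [0.205, -3.134, 0.0]
force: [0.2, 2.3, -0.9]
opening: 0.0142
```

```bash
python3 -c "
from h import *
go(M(-.084,.088,.068), .07+1.57); s=robot.read_state();print(s['force'],s['wrist_torque'])"
```

```text
t7.8 pos [0.4375 0.0922 0.0763] yaw 1.701 q1 0.09 q6 -1.61 open 0.0142 F [ 0.2  2.3 -0.9] tilt [-0.001 -0.    -1.   ]
  to [0.4382 0.0927 0.068 ] d_tool mm [-0.7  0.4  8.3] az 0.061 (alt -3.080) q6-> -1.55
[ 0.16458556  2.29211324 -0.89895153] [ 0.60568589 -0.01873876 -0.04540416]
```

Emit:
step_arm([
  {"tx": 0,"ty": 0,"tz": -10,"ax": 0,"ay": 0,"az": 0,"grip": 255},
  {"tx": 0,"ty": 0,"tz": -15,"ax": 0,"ay": 0,"az": 0,"grip": 255},
  {"tx": 0,"ty": 0,"tz": -20,"ax": 0,"ay": 0,"az": 0,"grip": 255},
  {"tx": 0,"ty": 0,"tz": -25,"ax": 0,"ay": 0,"az": 0,"grip": 255},
  {"tx": 0,"ty": 0,"tz": 0,"ax": 0,"ay": 0,"az": 0,"grip": 255},
])

```text
t: 8.25
tool_pos: [0.4397, 0.092, 0.1497]
orientation: [-0.204, 3.129, -0.001]
force: [0.6, -0.1, -0.5]
opening: 0.014
```

Run:
```python
from h import *
T=cam("top");S=cam("side")
crop(T,195,110,455,300,3,"b1.png"); crop(S,230,130,400,270,4,"b2.png")
# tray corners from first crop
c=np.array([(110,300),(250,284),(264,378),(122,402)])/3+[195,110]
w=back(T,c,.028); print(w, w.mean(0))
```

```text
[[0.43059709 0.34169264 0.028     ]
 [0.45219659 0.19237802 0.028     ]
 [0.35178842 0.17383711 0.028     ]
 [0.32203443 0.32430764 0.028     ]] [0.38915413 0.25805385 0.028     ]
```

View pics/b1.png

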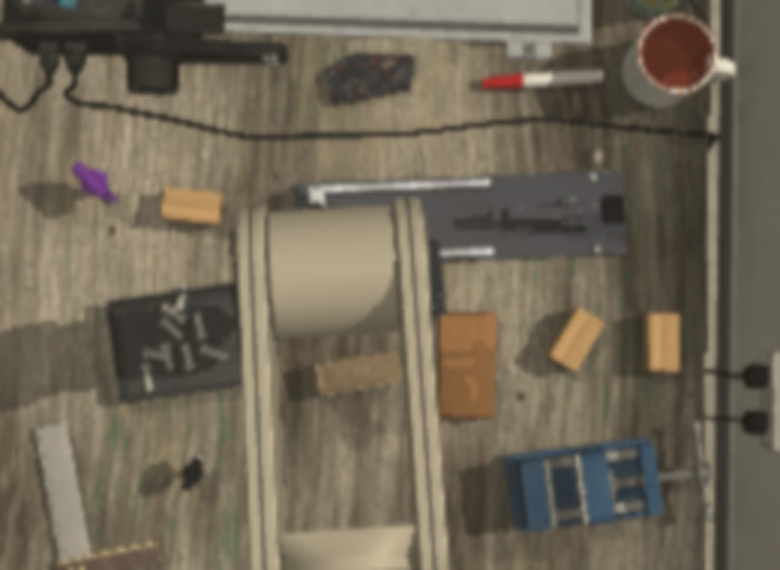

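View pics/b2.png

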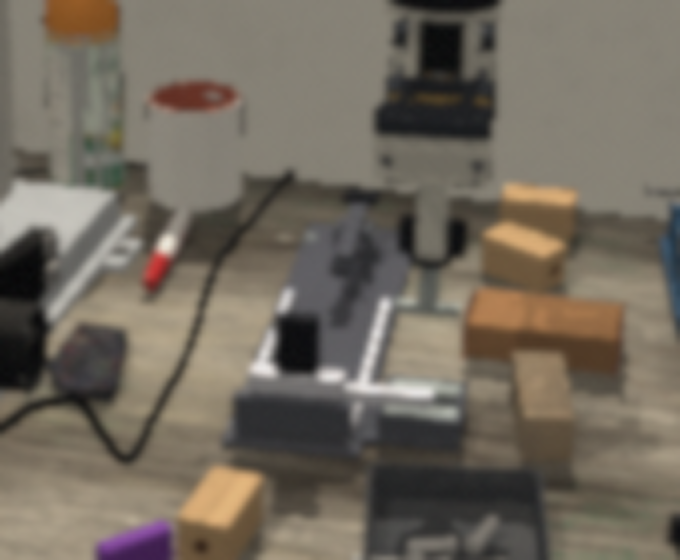

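```bash
python3 -c "
from h import *
go([.392,.245,.155],1.70)"
```

```text
t8.3 pos [0.4379 0.092  0.1461] yaw 1.701 q1 0.09 q6 -1.61 open 0.0138 F [-0.   0.1 -1.2] tilt [ 0.001 -0.    -1.   ]
  to [0.392 0.245 0.155] d_tool mm [ 25.7 157.7  -9. ] az 0.001 (alt -3.141) q6-> -1.61
```

Emit:
step_arm([
  {"tx": 4,"ty": 26,"tz": -9,"ax": 0,"ay": 0,"az": 0,"grip": 255},
  {"tx": 4,"ty": 26,"tz": 0,"ax": 0,"ay": 0,"az": 0,"grip": 255},
  {"tx": 4,"ty": 26,"tz": 0,"ax": 0,"ay": 0,"az": 0,"grip": 255},
  {"tx": 4,"ty": 26,"tz": 0,"ax": 0,"ay": 0,"az": 0,"grip": 255},
  {"tx": 5,"ty": 27,"tz": 0,"ax": 0,"ay": 0,"az": 0,"grip": 255},
  {"tx": 5,"ty": 27,"tz": 0,"ax": 0,"ay": 0,"az": 0,"grip": 255},
  {"tx": 0,"ty": 0,"tz": 20,"ax": 0,"ay": 0,"az": 0,"grip": 255},
  {"tx": 0,"ty": 0,"tz": 20,"ax": 0,"ay": 0,"az": 0,"grip": 255},
  {"tx": 0,"ty": 0,"tz": 20,"ax": 0,"ay": 0,"az": 0,"grip": 255},
  {"tx": 0,"ty": 0,"tz": 15,"ax": 0,"ay": 0,"az": 0,"grip": 255},
  {"tx": 0,"ty": 0,"tz": 0,"ax": 0.13,"ay": 0,"az": 0,"grip": 255},
  {"tx": 0,"ty": 0,"tz": 0,"ax": 0.13,"ay": 0,"az": 0,"grip": 255},
  {"tx": 0,"ty": 0,"tz": 0,"ax": 0.13,"ay": 0,"az": 0,"grip": 255},
  {"tx": 0,"ty": 0,"tz": 0,"ax": 0,"ay": 0,"az": 0,"grip": 255},
  {"tx": 0,"ty": 0,"tz": 0,"ax": 0,"ay": 0,"az": 0,"grip": 255},
])

```text
t: 9.85
tool_pos: [0.39, 0.2454, 0.0777]
orientation: [-0.204, 3.054, -0.603]
force: [0.3, -0.6, -0.5]
opening: 0.014
```

Run:
```python
from h import *
go([.392,.245,.068])
S=cam("side")
crop(S,270,180,420,320,5,"c2.png")
```

```text
t9.8 pos [0.39   0.2454 0.0777] yaw 1.705 q1 0.70 q6 -0.91 open 0.0140 F [ 0.3 -0.6 -0.5] tilt [ 0.047 -0.377 -0.925]
  to [0.392 0.245 0.068] d_tool mm [-2.   3.1  9.2]
```

View pics/c2.png

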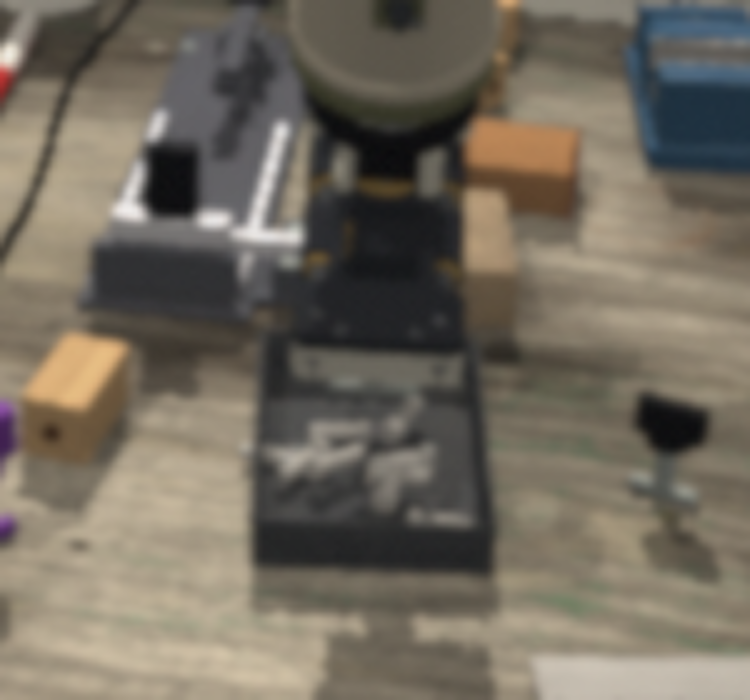

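Emit:
step_arm([
  {"tx": 0,"ty": 1.9,"tz": 4.7,"ax": 0,"ay": 0,"az": 0,"grip": 255},
  {"tx": 0,"ty": 1.9,"tz": 4.7,"ax": 0,"ay": 0,"az": 0,"grip": 255},
  {"tx": 0,"ty": 0,"tz": 0,"ax": 0,"ay": 0,"az": 0,"grip": 255},
  {"tx": 0,"ty": 0,"tz": 0,"ax": 0,"ay": 0,"az": 0,"grip": 255},
])

```text
t: 10.3
tool_pos: [0.3915, 0.245, 0.0696]
orientation: [-0.197, 3.051, -0.602]
force: [-0.2, 0.4, -0.6]
opening: 0.0141
```

Run:
```python
from h import *
go([.392,.245,.068])
```

```text
t10.3 pos [0.3915 0.245  0.0696] yaw 1.700 q1 0.70 q6 -0.90 open 0.0141 F [-0.2  0.4 -0.6] tilt [ 0.049 -0.377 -0.925]
  to [0.392 0.245 0.068] d_tool mm [-0.5  0.6  1.5]
```

Emit:
step_arm([
  {"tx": 0,"ty": 1.9,"tz": 4.7,"ax": 0,"ay": 0,"az": 0,"grip": 255},
  {"tx": 0,"ty": 0,"tz": 0,"ax": 0,"ay": 0,"az": 0,"grip": 255},
  {"tx": 0,"ty": 0,"tz": 0,"ax": 0,"ay": 0,"az": 0,"grip": 140},
  {"tx": 0,"ty": 0,"tz": 0,"ax": 0,"ay": 0,"az": 0,"grip": 140},
  {"tx": 0,"ty": 0,"tz": 0,"ax": 0,"ay": 0,"az": 0,"grip": 140},
  {"tx": 0,"ty": 0,"tz": 0,"ax": 0,"ay": 0,"az": 0,"grip": 140},
  {"tx": 0,"ty": 0,"tz": -10,"ax": 0,"ay": 0,"az": 0,"grip": 140},
  {"tx": 0,"ty": 0,"tz": -20,"ax": 0,"ay": 0,"az": 0,"grip": 140},
  {"tx": 0,"ty": 0,"tz": -30,"ax": 0,"ay": 0,"az": 0,"grip": 140},
  {"tx": 0,"ty": 0,"tz": -30,"ax": 0,"ay": 0,"az": 0,"grip": 140},
  {"tx": 0,"ty": 0,"tz": 0,"ax": -0.13,"ay": 0,"az": 0,"grip": 140},
  {"tx": 0,"ty": 0,"tz": 0,"ax": -0.13,"ay": 0,"az": 0,"grip": 140},
  {"tx": 0,"ty": 0,"tz": 0,"ax": -0.13,"ay": 0,"az": 0,"grip": 140},
  {"tx": 0,"ty": 0,"tz": 0,"ax": 0,"ay": 0,"az": 0,"grip": 140},
])

```text
t: 11.7
tool_pos: [0.388, 0.2779, 0.1492]
orientation: [-0.199, 3.133, 0.006]
force: [-0.9, -0.3, -0.1]
opening: 0.042
```

Run:
```python
from h import *
g=M(0,.110,.085)
go([g[0],g[1],.14],1.64)
S=cam("side")
crop(S,270,180,420,320,5,"c3.png")
T=cam("top"); crop(T,195,110,455,300,3,"c4.png")
```

```text
t11.7 pos [0.388  0.2779 0.1492] yaw 1.698 q1 0.51 q6 -1.19 open 0.0420 F [-0.9 -0.3 -0.1] tilt [ 0.002  0.004 -1.   ]
  to [0.5204 0.1206 0.14  ] d_tool mm [-111.5 -172.9    8.8] az 0.058 (alt -3.084) q6-> -1.13
```

View pics/c3.png

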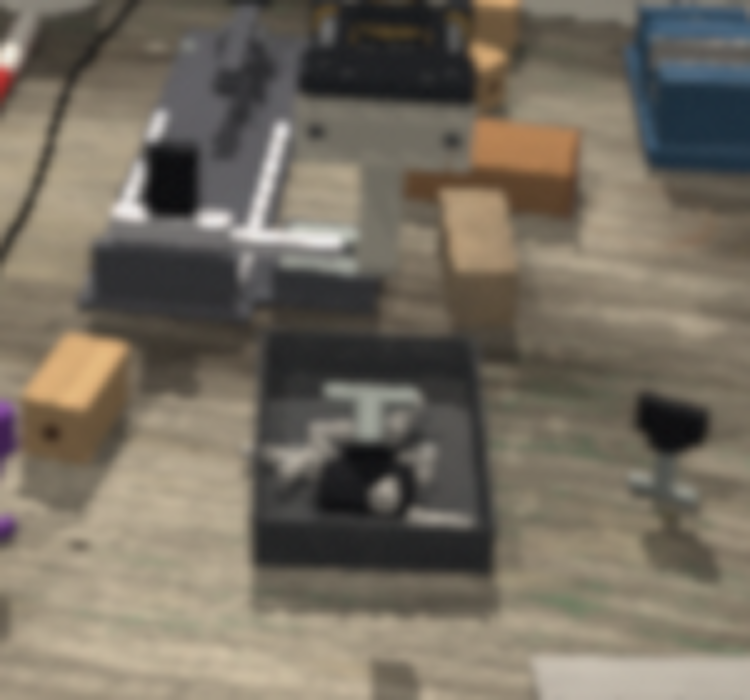

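View pics/c4.png

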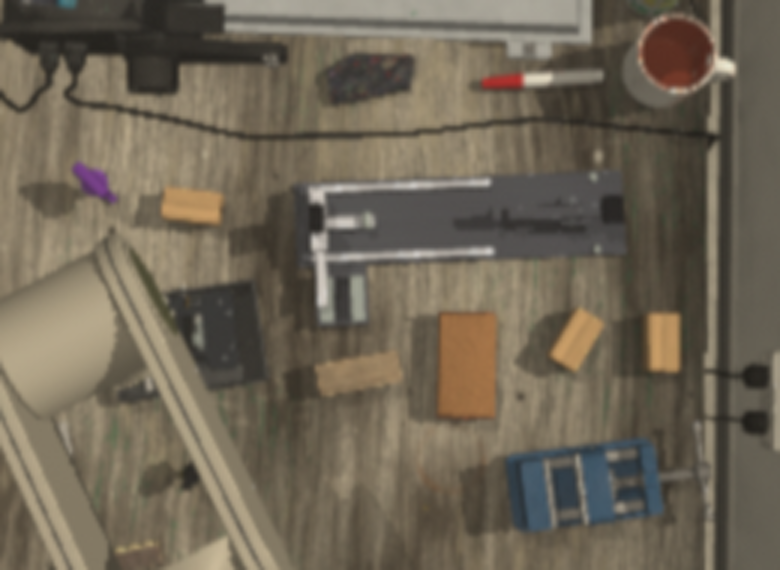

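Emit:
step_arm([
  {"tx": -18.6,"ty": -28.8,"tz": 0,"ax": 0,"ay": 0,"az": 0,"grip": 140},
  {"tx": -18.6,"ty": -28.8,"tz": 0,"ax": 0,"ay": 0,"az": 0,"grip": 140},
  {"tx": -18.6,"ty": -28.8,"tz": 0,"ax": 0,"ay": 0,"az": 0,"grip": 140},
  {"tx": -18.6,"ty": -28.8,"tz": 0,"ax": 0,"ay": 0,"az": 0,"grip": 140},
  {"tx": -18.6,"ty": -28.8,"tz": 0,"ax": 0,"ay": 0,"az": 0,"grip": 140},
  {"tx": -18.6,"ty": -28.8,"tz": 0,"ax": 0,"ay": 0,"az": 0,"grip": 140},
  {"tx": 0,"ty": 0,"tz": 0,"ax": 0,"ay": 0,"az": 0.057,"grip": 140},
  {"tx": 0,"ty": 0,"tz": 0,"ax": 0,"ay": 0,"az": 0,"grip": 140},
  {"tx": 0,"ty": 0,"tz": 0,"ax": 0,"ay": 0,"az": 0,"grip": 140},
])

```text
t: 12.7
tool_pos: [0.5197, 0.1236, 0.1472]
orientation: [0.12, -3.138, 0.002]
force: [0.2, -0.0, -0.3]
opening: 0.0421
```

Run:
```python
from h import *
g=M(0,.110,.080)
go(g,1.641)
S=cam("side")
crop(S,270,130,420,270,5,"d3.png")
```

```text
t12.7 pos [0.5197 0.1236 0.1472] yaw 1.647 q1 0.14 q6 -1.51 open 0.0421 F [ 0.2 -0.  -0.3] tilt [-0.002 -0.001 -1.   ]
  to [0.5204 0.1206 0.08  ] d_tool mm [-0.6 -2.9 67.2] az 0.006 (alt -3.136) q6-> -1.50
```

View pics/d3.png

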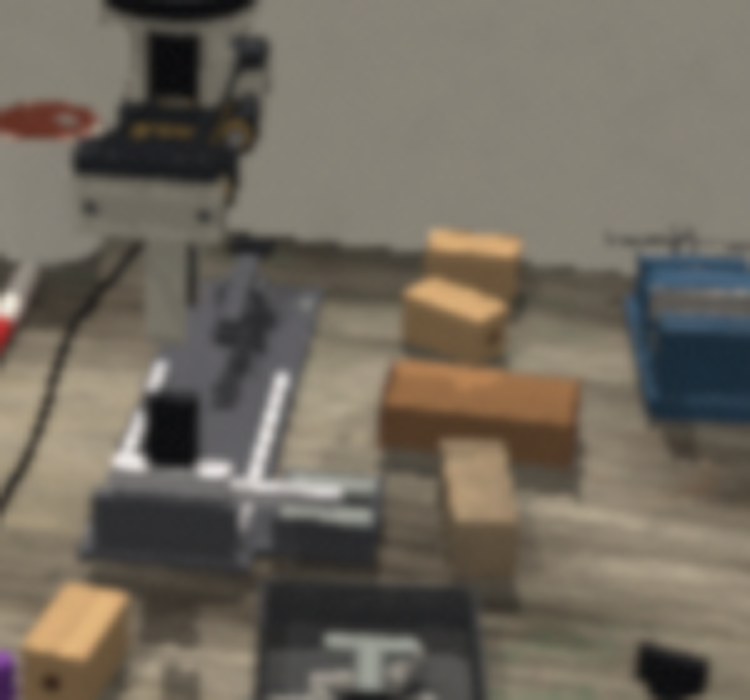

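Descend over the grip and close.

Emit:
step_arm([
  {"tx": 0,"ty": -3,"tz": 20,"ax": 0,"ay": 0,"az": 0,"grip": 140},
  {"tx": 0,"ty": 0,"tz": 20,"ax": 0,"ay": 0,"az": 0,"grip": 140},
  {"tx": 0,"ty": 0,"tz": 15,"ax": 0,"ay": 0,"az": 0,"grip": 140},
  {"tx": 0,"ty": 0,"tz": 12,"ax": 0,"ay": 0,"az": 0,"grip": 140},
  {"tx": 0,"ty": 0,"tz": 0,"ax": 0,"ay": 0,"az": 0,"grip": 140},
  {"tx": 0,"ty": 0,"tz": 0,"ax": 0,"ay": 0,"az": 0,"grip": 200},
  {"tx": 0,"ty": 0,"tz": 0,"ax": 0,"ay": 0,"az": 0,"grip": 230},
  {"tx": 0,"ty": 0,"tz": 0,"ax": 0,"ay": 0,"az": 0,"grip": 255},
  {"tx": 0,"ty": 0,"tz": 0,"ax": 0,"ay": 0,"az": 0,"grip": 255},
  {"tx": 0,"ty": 0,"tz": 0,"ax": 0,"ay": 0,"az": 0,"grip": 255},
], squeeze=8)

```text
t: 13.75
tool_pos: [0.5209, 0.1199, 0.0816]
orientation: [-0.115, 3.138, 0.001]
force: [-0.5, 2.1, 4.0]
opening: 0.0138
```

Run:
```python
from h import *
go(M(0,.110,.080),1.641)
go(M(0,.110-.166,.080),1.641)
```

```text
t13.8 pos [0.5209 0.1199 0.0816] yaw 1.644 q1 0.13 q6 -1.51 open 0.0138 F [-0.5  2.1  4. ] tilt [ 0.002  0.001 -1.   ]
  to [0.5204 0.1206 0.08  ] d_tool mm [0.5 0.7 1.6] az 0.003 (alt -3.139) q6-> -1.51
t13.8 pos [0.5209 0.1199 0.0816] yaw 1.644 q1 0.13 q6 -1.51 open 0.0138 F [-0.5  2.1  4. ] tilt [ 0.002  0.001 -1.   ]
  to [ 0.5321 -0.045   0.08  ] d_tool mm [   0.9 -165.3    1.4] az 0.003 (alt -3.139) q6-> -1.51
```

Emit:
step_arm([
  {"tx": 0,"ty": 0,"tz": 0,"ax": 0,"ay": 0,"az": 0,"grip": 255},
  {"tx": 0,"ty": -5,"tz": 0,"ax": 0,"ay": 0,"az": 0,"grip": 255},
  {"tx": 0,"ty": -10,"tz": 0,"ax": 0,"ay": 0,"az": 0,"grip": 255},
  {"tx": 0,"ty": -10,"tz": 0,"ax": 0,"ay": 0,"az": 0,"grip": 255},
  {"tx": 0,"ty": -10,"tz": 0,"ax": 0,"ay": 0,"az": 0,"grip": 255},
  {"tx": 0,"ty": -10,"tz": 0,"ax": 0,"ay": 0,"az": 0,"grip": 255},
  {"tx": 0,"ty": -10,"tz": 0,"ax": 0,"ay": 0,"az": 0,"grip": 255},
  {"tx": 0,"ty": -10,"tz": 0,"ax": 0,"ay": 0,"az": 0,"grip": 255},
  {"tx": 0,"ty": -10,"tz": 0,"ax": 0,"ay": 0,"az": 0,"grip": 255},
  {"tx": 0,"ty": 0,"tz": 0,"ax": 0,"ay": 0,"az": 0,"grip": 255},
], squeeze=25)

```text
t: 14.75
tool_pos: [0.5263, 0.0444, 0.0815]
orientation: [-0.114, 3.138, 0.001]
force: [-0.5, 3.6, 7.9]
opening: 0.0139
```

Run:
```python
from h import *
go(M(0,.110-.166,.080),1.641)
```

```text
t14.8 pos [0.5263 0.0444 0.0815] yaw 1.643 q1 -0.01 q6 -1.66 open 0.0139 F [-0.5  3.6  7.9] tilt [ 0.001  0.001 -1.   ]
  to [ 0.5321 -0.045   0.08  ] d_tool mm [  0.7 -89.5   1.4] az 0.002 (alt -3.139) q6-> -1.65
```

Emit:
step_arm([
  {"tx": 0,"ty": -10,"tz": -1,"ax": 0,"ay": 0,"az": 0,"grip": 255},
  {"tx": 0,"ty": -10,"tz": 0,"ax": 0,"ay": 0,"az": 0,"grip": 255},
  {"tx": 0,"ty": -10,"tz": 0,"ax": 0,"ay": 0,"az": 0,"grip": 255},
  {"tx": 0,"ty": -10,"tz": 0,"ax": 0,"ay": 0,"az": 0,"grip": 255},
  {"tx": 0,"ty": -10,"tz": 0,"ax": 0,"ay": 0,"az": 0,"grip": 255},
  {"tx": 0,"ty": -10,"tz": 0,"ax": 0,"ay": 0,"az": 0,"grip": 255},
  {"tx": 0,"ty": -10,"tz": 0,"ax": 0,"ay": 0,"az": 0,"grip": 255},
  {"tx": 0,"ty": -8,"tz": 0,"ax": 0,"ay": 0,"az": 0,"grip": 255},
  {"tx": 0,"ty": -5,"tz": 0,"ax": 0,"ay": 0,"az": 0,"grip": 255},
  {"tx": 0,"ty": -4,"tz": 0,"ax": 0,"ay": 0,"az": 0,"grip": 255},
  {"tx": 0,"ty": 0,"tz": 0,"ax": 0,"ay": 0,"az": 0,"grip": 255},
])

```text
t: 15.85
tool_pos: [0.5324, -0.0413, 0.0816]
orientation: [-0.115, 3.139, 0.003]
force: [2.0, 7.7, 0.2]
opening: 0.0139
```

Run:
```python
from h import *
go(M(0,.110-.166,.080),1.641)
```

```text
t15.8 pos [ 0.5324 -0.0413  0.0816] yaw 1.644 q1 -0.17 q6 -1.82 open 0.0139 F [2.  7.7 0.2] tilt [ 0.001  0.002 -1.   ]
  to [ 0.5321 -0.045   0.08  ] d_tool mm [ 0.6 -3.7  1.6] az 0.003 (alt -3.139) q6-> -1.82
```

Emit:
step_arm([
  {"tx": 0,"ty": -2,"tz": 0,"ax": 0,"ay": 0,"az": 0,"grip": 255},
  {"tx": 0,"ty": -2,"tz": 0,"ax": 0,"ay": 0,"az": 0,"grip": 255},
  {"tx": 0,"ty": 0,"tz": 0,"ax": 0,"ay": 0,"az": 0,"grip": 255},
])

```text
t: 16.15
tool_pos: [0.5325, -0.0434, 0.0815]
orientation: [-0.116, 3.139, 0.007]
force: [2.3, 14.4, 2.6]
opening: 0.0137
```

Run:
```python
from h import *
go(M(0,.110-.166,.080),1.641)
```

```text
t16.1 pos [ 0.5325 -0.0434  0.0815] yaw 1.644 q1 -0.18 q6 -1.83 open 0.0137 F [ 2.3 14.4  2.6] tilt [ 0.     0.005 -1.   ]
  to [ 0.5321 -0.045   0.08  ] d_tool mm [ 0.5 -1.5  1.5] az 0.003 (alt -3.138) q6-> -1.82
```

Emit:
step_arm([
  {"tx": 0,"ty": -2,"tz": 0,"ax": 0,"ay": 0,"az": 0,"grip": 255},
  {"tx": 0,"ty": 0,"tz": 0,"ax": 0,"ay": 0,"az": 0,"grip": 255},
])

```text
t: 16.35
tool_pos: [0.5326, -0.0437, 0.0815]
orientation: [-0.116, 3.139, 0.011]
force: [2.0, 23.4, 3.3]
opening: 0.0137
```

Emit:
step_arm([
  {"tx": 0,"ty": 2,"tz": 0,"ax": 0,"ay": 0,"az": 0,"grip": 255},
  {"tx": 0,"ty": 2,"tz": 0,"ax": 0,"ay": 0,"az": 0,"grip": 255},
  {"tx": 0,"ty": 2,"tz": 0,"ax": 0,"ay": 0,"az": 0,"grip": 255},
  {"tx": 0,"ty": 0,"tz": 0,"ax": 0,"ay": 0,"az": 0,"grip": 255},
])

```text
t: 16.75
tool_pos: [0.5324, -0.0411, 0.0816]
orientation: [-0.116, 3.139, 0.002]
force: [2.5, 6.1, 0.1]
opening: 0.0139
```

Run:
```python
from h import *
go(M(0,.110-.162,.080),1.641)
```

```text
t16.8 pos [ 0.5324 -0.0411  0.0816] yaw 1.644 q1 -0.17 q6 -1.82 open 0.0139 F [2.5 6.1 0.1] tilt [ 0.001  0.001 -1.   ]
  to [ 0.5318 -0.041   0.08  ] d_tool mm [0.6 0.2 1.6] az 0.003 (alt -3.138) q6-> -1.82
```

Emit:
step_arm([
  {"tx": 0,"ty": 2,"tz": 0,"ax": 0,"ay": 0,"az": 0,"grip": 255},
  {"tx": 0,"ty": 2,"tz": 0,"ax": 0,"ay": 0,"az": 0,"grip": 255},
  {"tx": 0,"ty": 0,"tz": 0,"ax": 0,"ay": 0,"az": 0,"grip": 255},
])

```text
t: 17.05
tool_pos: [0.5323, -0.0405, 0.0816]
orientation: [-0.114, 3.138, -0.006]
force: [4.9, -10.0, -4.4]
opening: 0.0136
```

Emit:
step_arm([
  {"tx": 0,"ty": -3,"tz": 0,"ax": 0,"ay": 0,"az": 0,"grip": 255},
  {"tx": 0,"ty": 0,"tz": 0,"ax": 0,"ay": 0,"az": 0,"grip": 140},
  {"tx": 0,"ty": 0,"tz": 0,"ax": 0,"ay": 0,"az": 0,"grip": 140},
  {"tx": 0,"ty": 0,"tz": 0,"ax": 0,"ay": 0,"az": 0,"grip": 140},
  {"tx": 0,"ty": 0,"tz": -30,"ax": 0,"ay": 0,"az": 0,"grip": 140},
  {"tx": 0,"ty": 0,"tz": -40,"ax": 0,"ay": 0,"az": 0,"grip": 140},
  {"tx": 0,"ty": 0,"tz": -40,"ax": 0,"ay": 0,"az": 0,"grip": 140},
  {"tx": 40,"ty": 0,"tz": 0,"ax": 0,"ay": 0,"az": 0,"grip": 0},
  {"tx": 40,"ty": 0,"tz": 0,"ax": 0,"ay": 0,"az": 0,"grip": 0},
  {"tx": 40,"ty": 0,"tz": 0,"ax": 0,"ay": 0,"az": 0,"grip": 0},
  {"tx": 0,"ty": 0,"tz": 0,"ax": 0,"ay": 0,"az": 0,"grip": 0},
  {"tx": 0,"ty": 0,"tz": 0,"ax": 0,"ay": 0,"az": 0,"grip": 0},
])

```text
t: 18.25
tool_pos: [0.4121, -0.05, 0.192]
orientation: [-0.114, 3.138, -0.001]
force: [0.1, -0.1, 0.2]
opening: 0.077
```

Run:
```python
from h import *
go([.4,0,.19],1.641)
S=cam("side"); T=cam("top")
cv2.imwrite("pics/e2.png",S["frame"]);crop(T,195,110,455,300,3,"e1.png")
```

```text
t18.2 pos [ 0.4121 -0.05    0.192 ] yaw 1.643 q1 -0.24 q6 -1.89 open 0.0770 F [ 0.1 -0.1  0.2] tilt [ 0.001 -0.001 -1.   ]
  to [0.4  0.   0.19] d_tool mm [ 8.4 50.7  1.9] az 0.002 (alt -3.139) q6-> -1.89
```

View pics/e1.png

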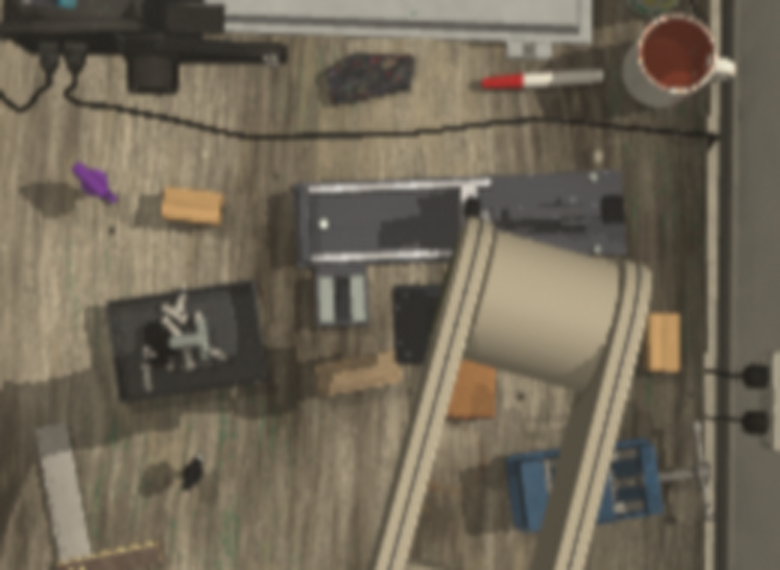

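View pics/e2.png

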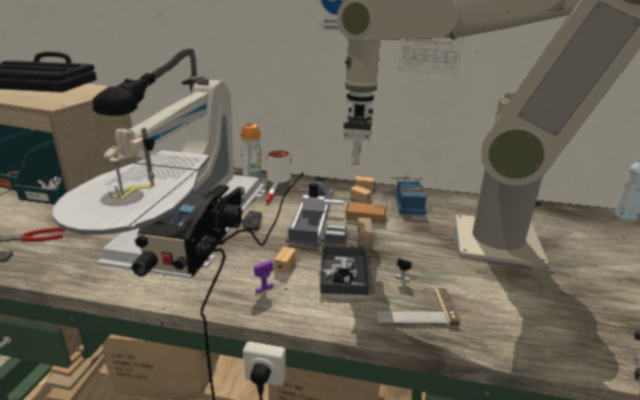

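```bash
cat > blk.py <<'E'
from h import *
from scipy.optimize import minimize
B=np.array([(sx*.031,sy*.017,z) for sx in(-1,1) for sy in(-1,1) for z in(0,.034)])
def seg(c,ctr,w=30,k=6):
    u0,v0=int(ctr[0])-w,int(ctr[1])-w
    u0=max(u0,0);v0=max(v0,0)
    im=cv2.resize(c["frame"][v0:v0+2*w,u0:u0+2*w],None,fx=k,fy=k,interpolation=cv2.INTER_CUBIC)
    h=cv2.cvtColor(im,cv2.COLOR_BGR2HSV)
    m=((h[...,0]>8)&(h[...,0]<19)&(h[...,1]>85)&(h[...,2]>95)).astype(np.uint8)
    m=cv2.morphologyEx(m,cv2.MORPH_CLOSE,np.ones((9,9)))
    n,l,st,ce=cv2.connectedComponentsWithStats(m)
    p=((np.array(ctr)-[u0,v0])*k)
    i=min(range(1,n),key=lambda i:np.hypot(*(ce[i]-p))+ (1e4 if st[i,4]<200 else 0))
    return im,(l==i).astype(np.uint8),(u0,v0),k
def fit(c,ctr,yaw0,name,w=30,z0=0):
    im,m,o,k=seg(c,ctr,w)
    ce=np.argwhere(m).mean(0)[::-1]/k+o
    p0=back(c,ce-[0,0],.03+z0)[0]
    def hull(p): 
        X=mw(p,B)+[0,0,z0]; q=((proj(c,X)-o+.5)*k-.5)
        return cv2.convexHull(q.astype(np.float32))
    def cost(v):
        r=np.zeros_like(m); cv2.fillConvexPoly(r,np.round(hull([v[0],v[1],v[2]*.1])*16).astype(int),1,shift=4)
        return 1-(r&m).sum()/((r|m).sum())
    best=min((minimize(cost,[p0[0],p0[1],y*10],method="Nelder-Mead",options=dict(initial_simplex=np.array([[p0[0],p0[1],y*10],[p0[0]+.008,p0[1],y*10],[p0[0],p0[1]+.008,y*10],[p0[0],p0[1],y*10+1.5]]))) for y in(yaw0-.2,yaw0,yaw0+.2)),key=lambda r:r.fun)
    p=[best.x[0],best.x[1],best.x[2]*.1]
    cv2.polylines(im,[np.round(hull(p)).astype(int)],True,(0,0,255),1)
    cv2.drawContours(im,cv2.findContours(m,cv2.RETR_EXTERNAL,cv2.CHAIN_APPROX_NONE)[0],-1,(0,255,0),1)
    cv2.imwrite("pics/"+name,im); print(name,np.round(p,4),"1-IoU %.3f"%best.fun); return p
E
python3 - <<'E'
from blk import *
T=cam("top")
T["frame"]=cv2.imread("pics/top0.png")
S=cam("side"); S2=dict(S); S["frame"]=cv2.imread("pics/side0.png")
fit(T,(195+192/3,110+205/3),1.57,"fA.png")
fit(T,(195+576/3,110+338/3),1.0,"fB.png")
fit(T,(195+663/3,110+342/3),0,"fC.png")
fit(S,(230+167/3,140+355/3),1.5,"fAs.png")
E
cd pics; python3 -c "
import cv2,numpy as np
cv2.imwrite('fall.png',cv2.resize(np.hstack([cv2.imread(f'f{k}.png') for k in ('A','B','C','As')]),None,fx=.55,fy=.55))"
```

```text
fA.png [0.5371 0.2597 1.4856] 1-IoU 0.049
fB.png [ 0.4042 -0.1612  2.6179] 1-IoU 0.036
fC.png [ 0.4049 -0.2566 -0.0541] 1-IoU 0.140
fAs.png [0.5352 0.2552 1.5442] 1-IoU 0.089
```

View pics/fall.png

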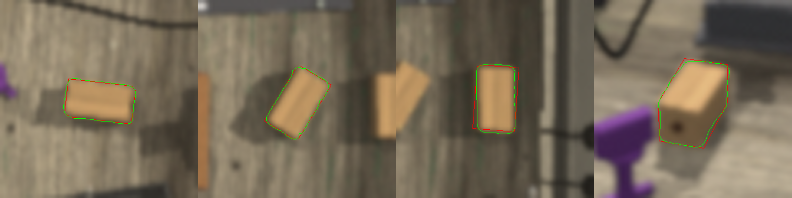

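```bash
python3 - <<'E'
import blk
from blk import *
T=cam("top")
T["frame"]=cv2.imread("pics/top0.png")
blk.B=np.array([(sx*.031,sy*.017,z) for sx in(-1,1) for sy in(-1,1) for z in(.034,)])
fit(T,(195+576/3,110+338/3),1.0,"fB2.png")
fit(T,(195+663/3,110+342/3),0,"fC2.png")
fit(T,(195+192/3,110+205/3),1.57,"fA2.png")
E
cd pics; python3 -c "
import cv2,numpy as np
cv2.imwrite('fall2.png',cv2.resize(np.hstack([cv2.imread(f'f{k}2.png') for k in ('A','B','C')]),None,fx=.7,fy=.7))"
```

```text
fB2.png [ 0.4038 -0.1581 -0.5254] 1-IoU 0.124
fC2.png [ 0.4043 -0.2531  0.03  ] 1-IoU 0.128
fA2.png [0.5363 0.2584 1.4663] 1-IoU 0.162
```

View pics/fall2.png

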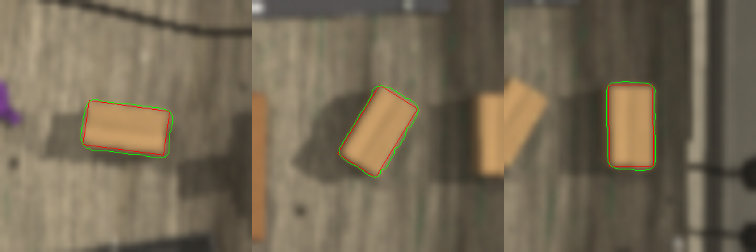

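Run:
```python
from h import *
T=cam("top"); T["frame"]=cv2.imread("pics/top0.png")
crop(T,395,180,465,270,8,"w.png")
for u in(426,429,431,434,437,440): print(u,back(T,(u,224),0)[0],back(T,(u,224),.03)[0])
S=cam("side")
S["frame"]=cv2.imread("pics/side0.png"); crop(S,330,150,430,220,7,"w2.png")
for v in (176,178,180,182,184): print(v,back(S,(375,v),0)[0])
```

```text
426 [ 0.4039762  -0.29470841  0.        ] [ 0.40343672 -0.2873035   0.03      ]
429 [ 0.40425996 -0.30468041  0.        ] [ 0.40371472 -0.29707295  0.03      ]
431 [ 0.40444918 -0.31133007  0.        ] [ 0.4039001  -0.30358753  0.03      ]
434 [ 0.40473308 -0.32130702  0.        ] [ 0.40417823 -0.31336182  0.03      ]
437 [ 0.40501706 -0.33128694  0.        ] [ 0.40445644 -0.32313903  0.03      ]
440 [ 0.40530113 -0.34126983  0.        ] [ 0.40473474 -0.33291914  0.03      ]
176 [ 0.3739653  -0.36311637  0.        ]
178 [ 0.37212133 -0.3448084   0.        ]
180 [ 0.37031406 -0.32686483  0.        ]
182 [ 0.3685424  -0.30927491  0.        ]
184 [ 0.36680533 -0.29202827  0.        ]
```

View pics/w.png

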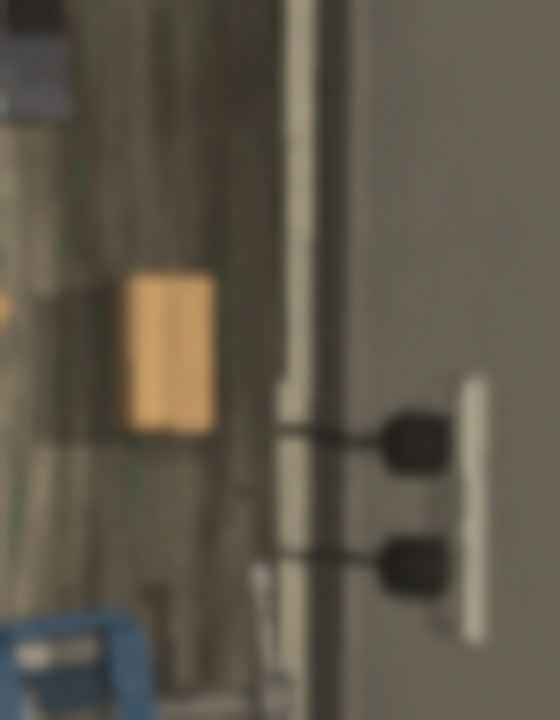

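View pics/w2.png

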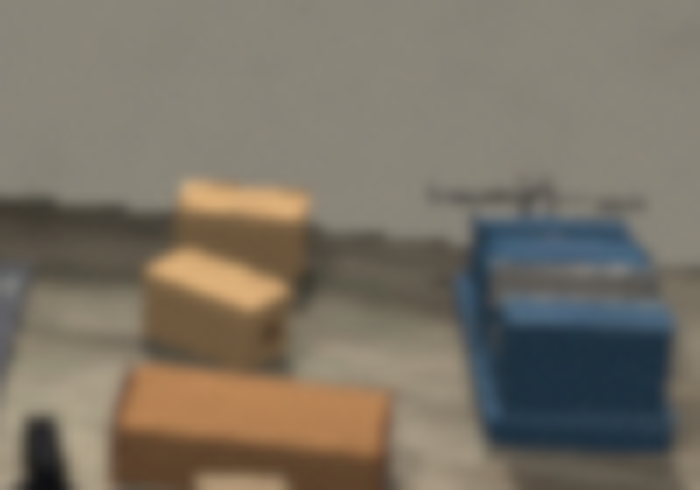

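Run:
```python
from h import *
T=cam("top");S=cam("side")
T0=cv2.imread("pics/top0.png");S0=cv2.imread("pics/side0.png")
def tri(a,b):
    P=[np.c_[np.array([[c["fx"],0,c["cx"]],[0,c["fy"],c["cy"]],[0,0,1]])@np.c_[c["R"],c["t"]]] for c in(T,S)]
    X=cv2.triangulatePoints(P[0],P[1],np.array(a,float).reshape(2,1),np.array(b,float).reshape(2,1)); X=(X[:3]/X[3]).ravel()
    print(X,proj(T,X)-a,proj(S,X)-b)
tri((562,253),(402,67)); tri((607,125),(320,28))
a=cv2.resize(T0[100:380,540:640],None,fx=2,fy=2);b=cv2.resize(S["frame"][0:140,300:500],None,fx=2.8,fy=2.8)
h=560; o=np.zeros((h,780,3),np.uint8); o[:,:200]=a; o[:b.shape[0],210:210+b.shape[1]]=b[:,:570]; cv2.imwrite("pics/wall.png",o)
```

```text
[ 0.32876662 -0.55130844  0.35664219] [[0.04075657 2.30598584]] [[-1.56938069 -0.06757385]]
[ 0.63728384 -0.5950451   0.47111284] [[-0.11792042 -0.72048967]] [[0.4420252  0.06184551]]
```

View pics/wall.png

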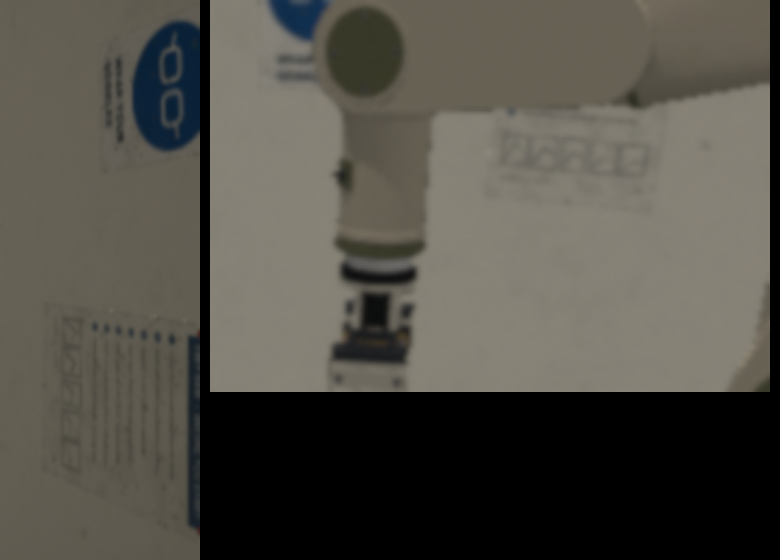

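Emit:
step_arm([
  {"tx": 0,"ty": 0,"tz": 0,"ax": 0,"ay": 0,"az": 0.149,"grip": 0},
  {"tx": 0,"ty": 0,"tz": 0,"ax": 0,"ay": 0,"az": 0.149,"grip": 0},
  {"tx": 0,"ty": 0,"tz": 0,"ax": 0,"ay": 0,"az": 0.149,"grip": 0},
  {"tx": 0,"ty": 0,"tz": 0,"ax": 0,"ay": 0,"az": 0.149,"grip": 0},
  {"tx": 0,"ty": 0,"tz": 0,"ax": 0,"ay": 0,"az": 0.149,"grip": 0},
  {"tx": 0,"ty": 0,"tz": 0,"ax": 0,"ay": 0,"az": 0.149,"grip": 0},
  {"tx": 0,"ty": 0,"tz": 0,"ax": 0,"ay": 0,"az": 0.149,"grip": 0},
  {"tx": 0,"ty": 0,"tz": 0,"ax": 0,"ay": 0,"az": 0.149,"grip": 0},
  {"tx": 0,"ty": 0,"tz": 0,"ax": 0,"ay": 0,"az": 0.149,"grip": 0},
  {"tx": 0,"ty": 0,"tz": 0,"ax": 0,"ay": 0,"az": 0.149,"grip": 0},
  {"tx": 0,"ty": 0,"tz": 0,"ax": 0,"ay": 0,"az": 0.149,"grip": 0},
])

```text
t: 19.8
tool_pos: [0.4125, -0.0498, 0.1916]
orientation: [-2.222, -2.22, 0.0]
force: [0.4, 1.0, -1.1]
opening: 0.093
```

Run:
```python
from h import *
go([.4047,-.2555,.10],0.0)
```

```text
t19.8 pos [ 0.4125 -0.0498  0.1916] yaw -0.001 q1 -0.24 q6 -0.24 open 0.0930 F [ 0.4  1.  -1.1] tilt [-0.  0. -1.]
  to [ 0.4047 -0.2555  0.1   ] d_tool mm [-205.7   -7.5   91.6] az -0.001 (alt 3.141) q6-> -0.24
```

Emit:
step_arm([
  {"tx": -34,"ty": -1.5,"tz": 0,"ax": 0,"ay": 0,"az": 0,"grip": 0},
  {"tx": -34,"ty": -1.5,"tz": 0,"ax": 0,"ay": 0,"az": 0,"grip": 0},
  {"tx": -34,"ty": -1.5,"tz": 0,"ax": 0,"ay": 0,"az": 0,"grip": 0},
  {"tx": -34,"ty": -1,"tz": 0,"ax": 0,"ay": 0,"az": 0,"grip": 0},
  {"tx": -35,"ty": -1,"tz": 0,"ax": 0,"ay": 0,"az": 0,"grip": 0},
  {"tx": -34.7,"ty": -1,"tz": 0,"ax": 0,"ay": 0,"az": 0,"grip": 0},
  {"tx": 0,"ty": 0,"tz": 30,"ax": 0,"ay": 0,"az": 0,"grip": 0},
  {"tx": 0,"ty": 0,"tz": 30,"ax": 0,"ay": 0,"az": 0,"grip": 0},
  {"tx": 0,"ty": 0,"tz": 20,"ax": 0,"ay": 0,"az": 0,"grip": 0},
  {"tx": 0,"ty": 0,"tz": 0,"ax": 0,"ay": 0,"az": 0,"grip": 0},
  {"tx": 0,"ty": 0,"tz": 0,"ax": 0,"ay": 0,"az": 0,"grip": 0},
])

```text
t: 20.9
tool_pos: [0.4059, -0.2555, 0.1118]
orientation: [-2.215, -2.227, 0.0]
force: [-0.8, -1.0, 0.5]
opening: 0.0928
```

Run:
```python
from h import *
go([.4047,-.2555,.03],0.0)
S=cam("side"); crop(S,330,130,430,220,7,"g1.png")
```

```text
t20.9 pos [ 0.4059 -0.2555  0.1118] yaw 0.005 q1 -0.67 q6 -0.67 open 0.0928 F [-0.8 -1.   0.5] tilt [-0.001  0.001 -1.   ]
  to [ 0.4047 -0.2555  0.03  ] d_tool mm [-0.  -1.1 81.8] az 0.005 (alt -3.136) q6-> -0.67
```

View pics/g1.png

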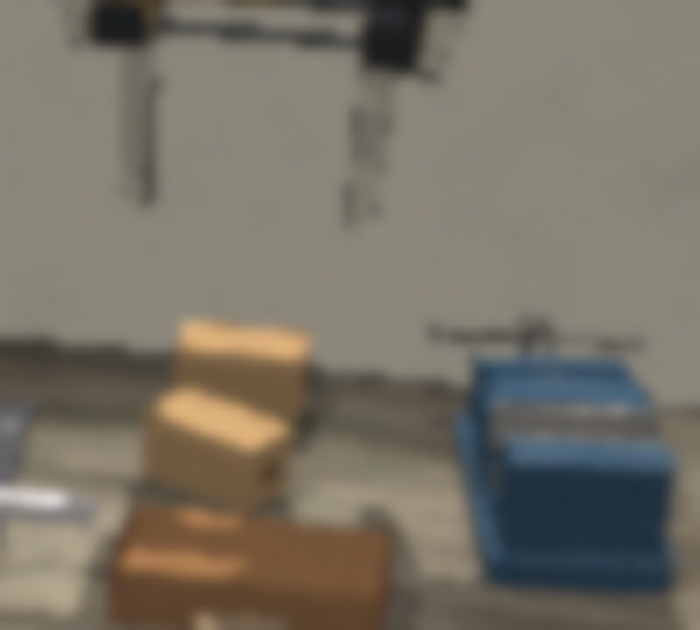

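Emit:
step_arm([
  {"tx": 0,"ty": -1,"tz": 30,"ax": 0,"ay": 0,"az": 0,"grip": 0},
  {"tx": 0,"ty": 0,"tz": 30,"ax": 0,"ay": 0,"az": 0,"grip": 0},
  {"tx": 0,"ty": 0,"tz": 15,"ax": 0,"ay": 0,"az": 0,"grip": 0},
  {"tx": 0,"ty": 0,"tz": 9,"ax": 0,"ay": 0,"az": 0,"grip": 0},
  {"tx": 0,"ty": 0,"tz": 0,"ax": 0,"ay": 0,"az": 0,"grip": 0},
  {"tx": 0,"ty": 0,"tz": 0,"ax": 0,"ay": 0,"az": 0,"grip": 0},
], squeeze=20)

```text
t: 21.55
tool_pos: [0.4059, -0.2563, 0.0292]
orientation: [2.214, 2.226, 0.0]
force: [0.7, -0.0, 0.5]
opening: 0.0929
```

Run:
```python
from h import *
go([.4047,-.2555,.027],0.0)
S=cam("side"); crop(S,330,130,430,220,7,"g2.png")
```

```text
t21.6 pos [ 0.4059 -0.2563  0.0292] yaw 0.005 q1 -0.67 q6 -0.68 open 0.0929 F [ 0.7 -0.   0.5] tilt [ 0.002 -0.001 -1.   ]
  to [ 0.4047 -0.2555  0.027 ] d_tool mm [ 0.8 -1.2  2.2] az 0.005 (alt -3.136) q6-> -0.67
```

View pics/g2.png

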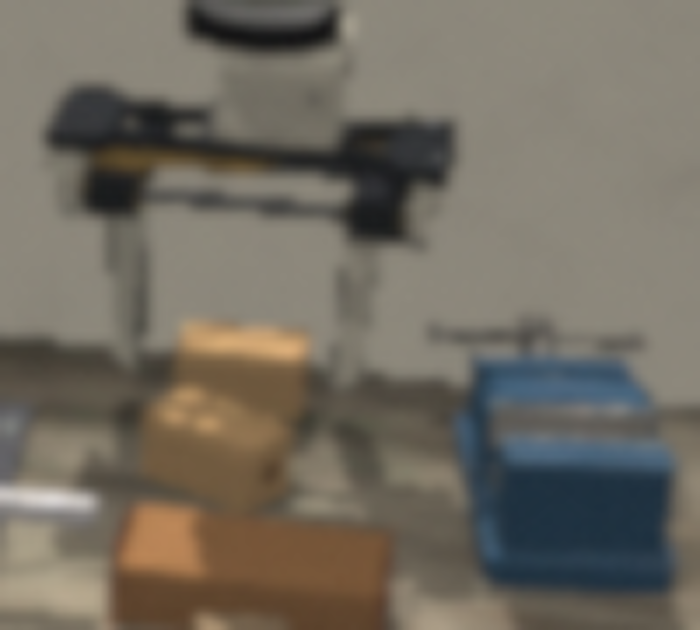

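Emit:
step_arm([
  {"tx": 0,"ty": 0,"tz": 2,"ax": 0,"ay": 0,"az": 0,"grip": 60},
  {"tx": 0,"ty": 0,"tz": 0,"ax": 0,"ay": 0,"az": 0,"grip": 75},
  {"tx": 0,"ty": 0,"tz": 0,"ax": 0,"ay": 0,"az": 0,"grip": 90},
  {"tx": 0,"ty": 0,"tz": 0,"ax": 0,"ay": 0,"az": 0,"grip": 120},
  {"tx": 0,"ty": 0,"tz": 0,"ax": 0,"ay": 0,"az": 0,"grip": 120},
  {"tx": 0,"ty": 0,"tz": 0,"ax": 0,"ay": 0,"az": 0,"grip": 120},
])

```text
t: 22.2
tool_pos: [0.4049, -0.2556, 0.0258]
orientation: [2.216, 2.227, -0.0]
force: [-1.4, -0.3, 2.3]
opening: 0.0615
```

Run:
```python
from h import *
go([.4047,-.2555,.12],0.0)
```

```text
t22.2 pos [ 0.4049 -0.2556  0.0258] yaw 0.005 q1 -0.67 q6 -0.68 open 0.0615 F [-1.4 -0.3  2.3] tilt [-0. -0. -1.]
  to [ 0.4047 -0.2555  0.12  ] d_tool mm [  0.1  -0.2 -94.2] az 0.005 (alt -3.137) q6-> -0.67
```

Emit:
step_arm([
  {"tx": 0,"ty": 0,"tz": -10,"ax": 0,"ay": 0,"az": 0,"grip": 120},
  {"tx": 0,"ty": 0,"tz": -25,"ax": 0,"ay": 0,"az": 0,"grip": 120},
  {"tx": 0,"ty": 0,"tz": -30,"ax": 0,"ay": 0,"az": 0,"grip": 120},
  {"tx": 0,"ty": 0,"tz": -30,"ax": 0,"ay": 0,"az": 0,"grip": 120},
  {"tx": 0,"ty": 0,"tz": -30,"ax": 0,"ay": 0,"az": -0.07,"grip": 120},
  {"tx": 0,"ty": 0,"tz": 0,"ax": 0,"ay": 0,"az": 0,"grip": 120},
], squeeze=30)

```text
t: 22.8
tool_pos: [0.4073, -0.2575, 0.1564]
orientation: [2.128, 2.299, 0.001]
force: [1.1, -0.2, 0.1]
opening: 0.0622
```

Run:
```python
from h import *
p=M(0,.096); go([p[0],p[1],.15],.0706)
```

```text
t22.8 pos [ 0.4073 -0.2575  0.1564] yaw 0.077 q1 -0.67 q6 -0.75 open 0.0622 F [ 1.1 -0.2  0.1] tilt [ 0.007 -0.005 -1.   ]
  to [0.5214 0.1066 0.15  ] d_tool mm [354.3 141.7   5.2] az 0.007 (alt -3.135) q6-> -0.74
```

Emit:
step_arm([
  {"tx": 29.5,"ty": 11.8,"tz": 0,"ax": 0,"ay": 0,"az": 0,"grip": 120},
  {"tx": 29.5,"ty": 11.8,"tz": 0,"ax": 0,"ay": 0,"az": 0,"grip": 120},
  {"tx": 29.5,"ty": 11.8,"tz": 0,"ax": 0,"ay": 0,"az": 0,"grip": 120},
  {"tx": 29.5,"ty": 11.8,"tz": 0,"ax": 0,"ay": 0,"az": 0,"grip": 120},
  {"tx": 29.5,"ty": 11.8,"tz": 0,"ax": 0,"ay": 0,"az": 0,"grip": 120},
  {"tx": 29.5,"ty": 11.8,"tz": 0,"ax": 0,"ay": 0,"az": 0,"grip": 120},
  {"tx": 29.5,"ty": 11.8,"tz": 0,"ax": 0,"ay": 0,"az": 0,"grip": 120},
  {"tx": 29.5,"ty": 11.8,"tz": 0,"ax": 0,"ay": 0,"az": 0,"grip": 120},
  {"tx": 29.5,"ty": 11.8,"tz": 0,"ax": 0,"ay": 0,"az": 0,"grip": 120},
  {"tx": 29.5,"ty": 11.8,"tz": 0,"ax": 0,"ay": 0,"az": 0,"grip": 120},
  {"tx": 29.5,"ty": 11.8,"tz": 0,"ax": 0,"ay": 0,"az": 0,"grip": 120},
  {"tx": 29.5,"ty": 11.8,"tz": 0,"ax": 0,"ay": 0,"az": 0,"grip": 120},
  {"tx": 0,"ty": 0,"tz": 30,"ax": 0,"ay": 0,"az": 0,"grip": 120},
  {"tx": 0,"ty": 0,"tz": 30,"ax": 0,"ay": 0,"az": 0,"grip": 120},
  {"tx": 0,"ty": 0,"tz": 0,"ax": 0,"ay": 0,"az": 0,"grip": 120},
  {"tx": 0,"ty": 0,"tz": 0,"ax": 0,"ay": 0,"az": 0,"grip": 120},
])

```text
t: 24.4
tool_pos: [0.5187, 0.1079, 0.0903]
orientation: [-2.136, -2.302, 0.003]
force: [-0.5, -0.0, 0.1]
opening: 0.0616
```

Run:
```python
from h import *
p=M(0,.096); go([p[0],p[1],.030],.0706)
S=cam("side"); crop(S,270,130,400,250,6,"g3.png")
```

```text
t24.4 pos [0.5187 0.1079 0.0903] yaw 0.075 q1 0.11 q6 0.03 open 0.0616 F [-0.5 -0.   0.1] tilt [-0.002 -0.    -1.   ]
  to [0.5214 0.1066 0.03  ] d_tool mm [-1.5  2.7 60.3] az 0.004 (alt -3.138) q6-> 0.04
```

View pics/g3.png

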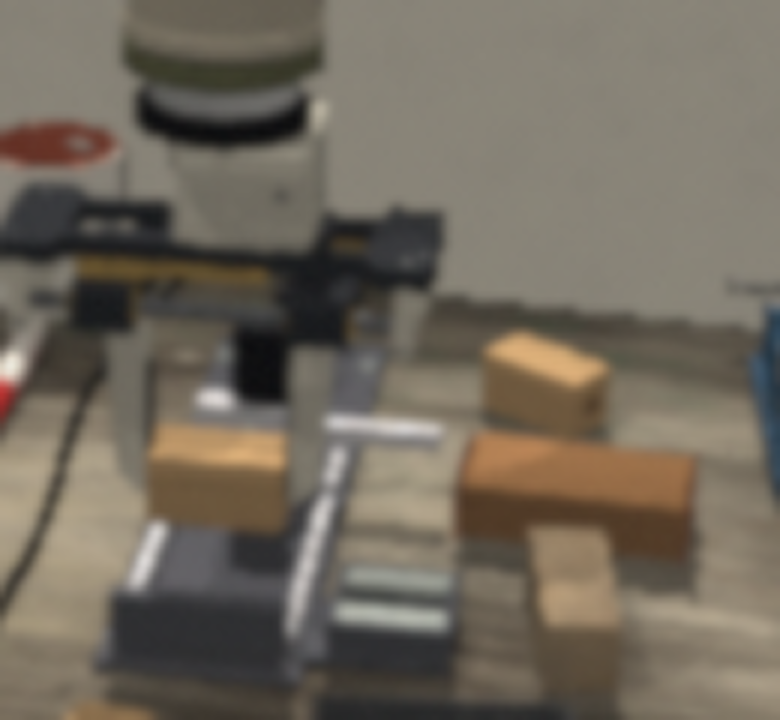

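Emit:
step_arm([
  {"tx": -1.5,"ty": 2.7,"tz": 15,"ax": 0,"ay": 0,"az": 0.004,"grip": 120},
  {"tx": 0,"ty": 0,"tz": 15,"ax": 0,"ay": 0,"az": 0,"grip": 120},
  {"tx": 0,"ty": 0,"tz": 10,"ax": 0,"ay": 0,"az": 0,"grip": 120},
  {"tx": 0,"ty": 0,"tz": 0,"ax": 0,"ay": 0,"az": 0,"grip": 120},
  {"tx": 0,"ty": 0,"tz": 0,"ax": 0,"ay": 0,"az": 0,"grip": 120},
])

```text
t: 24.95
tool_pos: [0.5219, 0.1067, 0.0501]
orientation: [-2.141, -2.298, 0.001]
force: [1.5, 0.4, -0.1]
opening: 0.0617
```

Run:
```python
from h import *
p=M(0,.096); go([p[0],p[1],.030],.0706)
S=cam("side"); crop(S,270,160,360,250,8,"g4.png")
```

```text
t24.9 pos [0.5219 0.1067 0.0501] yaw 0.071 q1 0.11 q6 0.03 open 0.0617 F [ 1.5  0.4 -0.1] tilt [-0.001 -0.    -1.   ]
  to [0.5214 0.1066 0.03  ] d_tool mm [ 0.  -0.5 20.1] az 0.000 (alt -3.141) q6-> 0.03
```

View pics/g4.png

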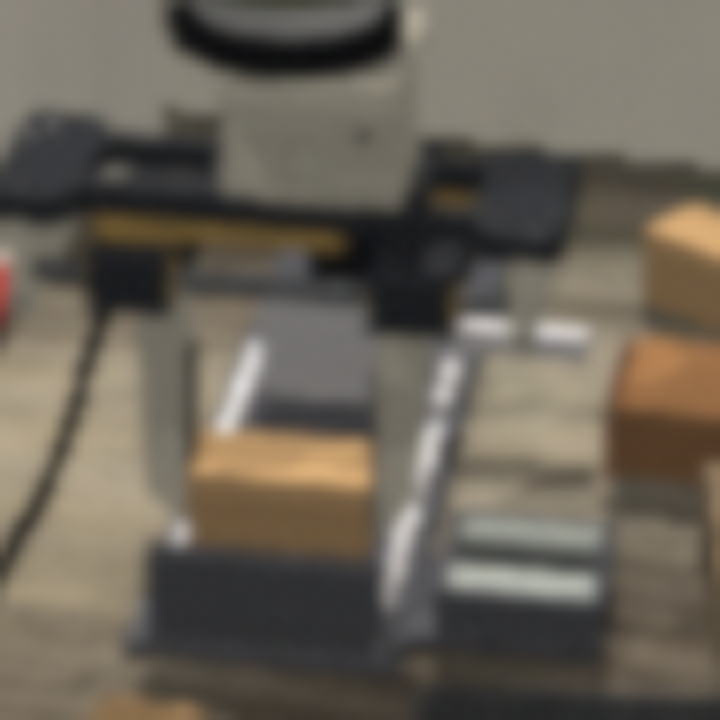

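Run:
```python
from h import *
S=cam("side"); s=robot.read_state()
u0,v0,k=270,160,8
im=cv2.resize(S["frame"][v0:v0+90,u0:u0+90],None,fx=k,fy=k,interpolation=cv2.INTER_CUBIC)
def L(P,col,close=True):
    q=np.round((proj(S,P)-[u0,v0]+.5)*k-.5).astype(int); cv2.polylines(im,[q.reshape(-1,1,2)],close,col,1)
p=np.load("mag.npy")
zc=s["tool_pos"][2]-.0258
for z in(0,.034): L(mw([s["tool_pos"][0],s["tool_pos"][1],.0706],[(a,b,z+zc) for a,b in((-.031,-.017),(.031,-.017),(.031,.017),(-.031,.017))]),(0,0,255))
for a,b in((-.041,-.035),(.035,.041)): L(mw(p,[(a,-.08,.013),(b,-.08,.013),(b,.12,.013),(a,.12,.013)]),(0,255,255))
L(mw(p,[(-.112,.06,.024),(-.056,.06,.024),(-.056,.116,.024),(-.112,.116,.024)]),(0,255,0))
L(mw(p,[(-.041,.12,.036),(.041,.12,.036)]),(255,0,255),False)
cv2.imwrite("pics/g5.png",im)
```

```text
(no output)
```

View pics/g5.png

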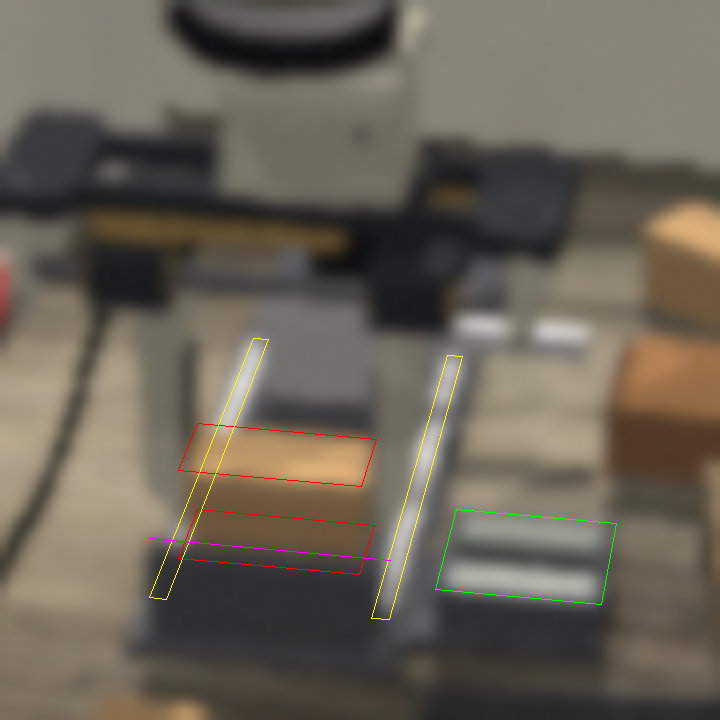

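Emit:
step_arm([
  {"tx": 0,"ty": 0,"tz": 8,"ax": 0,"ay": 0,"az": 0,"grip": 120},
  {"tx": 0,"ty": 0,"tz": 6,"ax": 0,"ay": 0,"az": 0,"grip": 120},
  {"tx": 0,"ty": 0,"tz": 3,"ax": 0,"ay": 0,"az": 0,"grip": 120},
  {"tx": 0,"ty": 0,"tz": 2,"ax": 0,"ay": 0,"az": 0,"grip": 120},
  {"tx": 0,"ty": 0,"tz": 0,"ax": 0,"ay": 0,"az": 0,"grip": 120},
  {"tx": 0,"ty": 0,"tz": 0,"ax": 0,"ay": 0,"az": 0,"grip": 120},
])

```text
t: 25.65
tool_pos: [0.5224, 0.1068, 0.0317]
orientation: [2.141, 2.299, 0.0]
force: [-0.2, -0.4, -0.2]
opening: 0.0621
```

Run:
```python
from h import *
p=M(0,.096); go([p[0],p[1],.030],.0706)
S=cam("side"); crop(S,270,160,360,250,8,"g6.png")
```

```text
t25.6 pos [0.5224 0.1068 0.0317] yaw 0.071 q1 0.11 q6 0.03 open 0.0621 F [-0.2 -0.4 -0.2] tilt [ 0. -0. -1.]
  to [0.5214 0.1066 0.03  ] d_tool mm [-0.1 -1.   1.7] az 0.000 (alt -3.141) q6-> 0.03
```

View pics/g6.png

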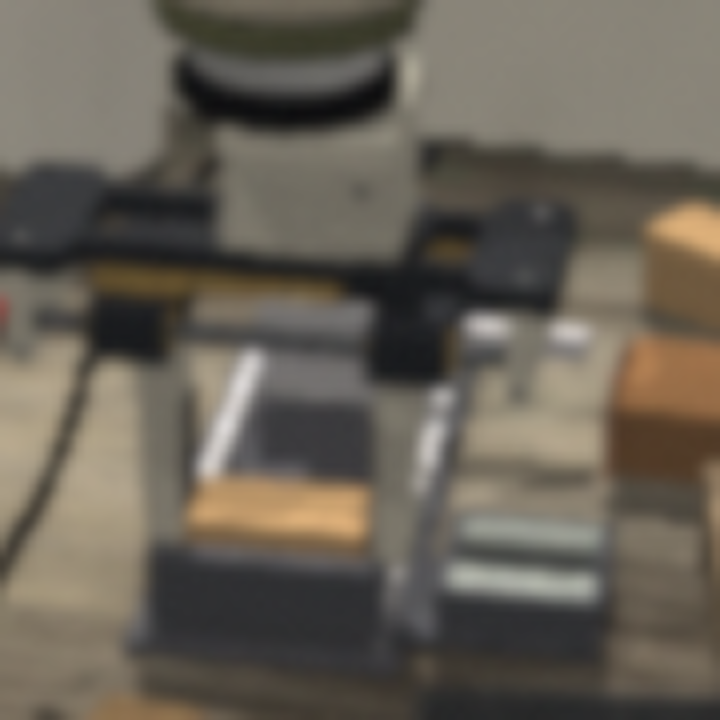

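Emit:
step_arm([
  {"tx": 0,"ty": 0,"tz": 1,"ax": 0,"ay": 0,"az": 0,"grip": 120},
  {"tx": 0,"ty": 0,"tz": 1,"ax": 0,"ay": 0,"az": 0,"grip": 120},
  {"tx": 0,"ty": 0,"tz": 0,"ax": 0,"ay": 0,"az": 0,"grip": 120},
])

```text
t: 26.0
tool_pos: [0.5226, 0.1068, 0.0299]
orientation: [2.141, 2.299, 0.001]
force: [-0.2, -0.1, 0.0]
opening: 0.0616
```

Emit:
step_arm([
  {"tx": 0,"ty": 0,"tz": 0,"ax": 0,"ay": 0,"az": 0,"grip": 75},
  {"tx": 0,"ty": 0,"tz": 0,"ax": 0,"ay": 0,"az": 0,"grip": 65},
  {"tx": 0,"ty": 0,"tz": 0,"ax": 0,"ay": 0,"az": 0,"grip": 60},
  {"tx": 0,"ty": 0,"tz": 0,"ax": 0,"ay": 0,"az": 0,"grip": 60},
  {"tx": 0,"ty": 0,"tz": -10,"ax": 0,"ay": 0,"az": 0,"grip": 60},
  {"tx": 0,"ty": 0,"tz": -30,"ax": 0,"ay": 0,"az": 0,"grip": 60},
  {"tx": 0,"ty": 0,"tz": -40,"ax": 0,"ay": 0,"az": 0,"grip": 0},
  {"tx": 0,"ty": 0,"tz": -40,"ax": 0,"ay": 0,"az": 0,"grip": 0},
  {"tx": 0,"ty": 0,"tz": 0,"ax": 0,"ay": 0,"az": 0,"grip": 0},
])

```text
t: 26.9
tool_pos: [0.5266, 0.1072, 0.1576]
orientation: [2.136, 2.293, 0.014]
force: [1.2, -0.1, 0.6]
opening: 0.0901
```

Run:
```python
from blk import *
S=cam("side"); crop(S,230,150,400,270,4,"g7.png")
T=cam("top"); crop(T,195,110,455,300,3,"g8.png")
```

```text
(no output)
```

View pics/g7.png

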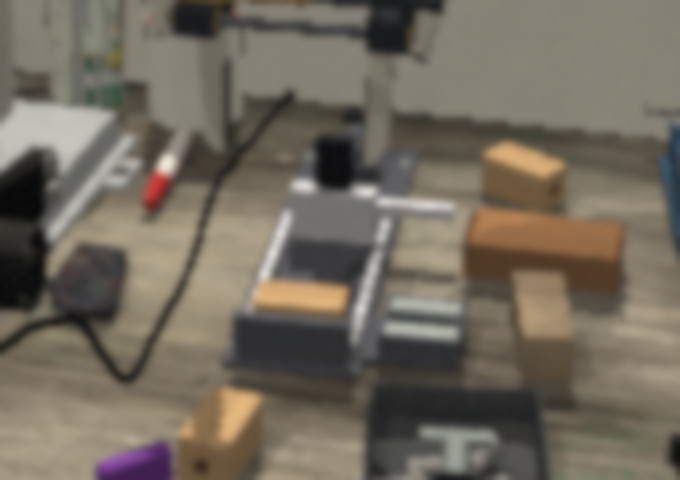

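View pics/g8.png

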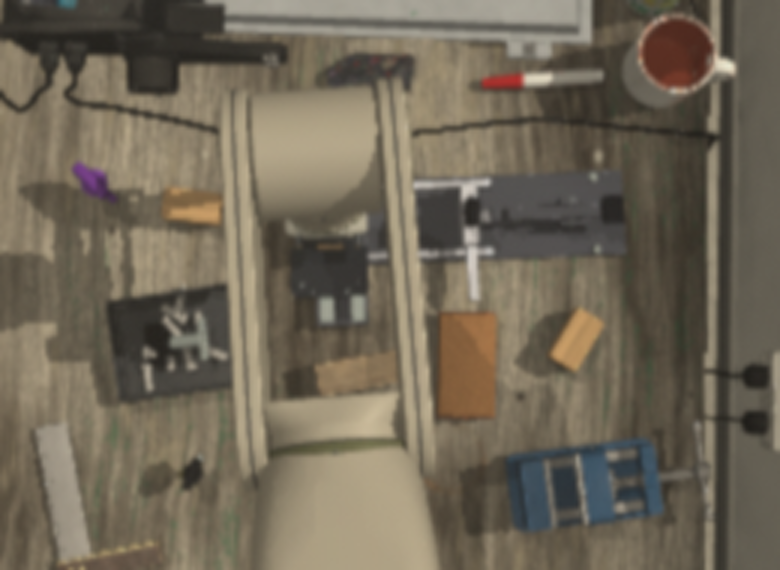

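Run:
```python
from blk import *
T=cam("top"); T0=dict(T); 
fit(T,(195+576/3,110+338/3),-.52,"fB3.png")
go([.404,-.160,.10],-.523)
```

```text
fB3.png [ 0.4041 -0.1615 -0.5274] 1-IoU 0.033
t27.1 pos [0.5224 0.1067 0.15  ] yaw 0.071 q1 0.11 q6 0.03 open 0.0927 F [ 0.1  0.2 -1.2] tilt [ 0.001  0.    -1.   ]
  to [ 0.404 -0.16   0.1  ] d_tool mm [-257.7 -137.    49.9] az 0.594 (alt -2.548) q6-> 0.63
```

Emit:
step_arm([
  {"tx": -32.3,"ty": -17.1,"tz": 0,"ax": 0,"ay": 0,"az": 0,"grip": 0},
  {"tx": -32.3,"ty": -17.1,"tz": 0,"ax": 0,"ay": 0,"az": 0,"grip": 0},
  {"tx": -32.3,"ty": -17.1,"tz": 0,"ax": 0,"ay": 0,"az": 0,"grip": 0},
  {"tx": -32.3,"ty": -17.1,"tz": 0,"ax": 0,"ay": 0,"az": 0,"grip": 0},
  {"tx": -32.3,"ty": -17.1,"tz": 0,"ax": 0,"ay": 0,"az": 0,"grip": 0},
  {"tx": -32.3,"ty": -17.1,"tz": 0,"ax": 0,"ay": 0,"az": 0,"grip": 0},
  {"tx": -32.3,"ty": -17.1,"tz": 0,"ax": 0,"ay": 0,"az": 0,"grip": 0},
  {"tx": -32.6,"ty": -17.3,"tz": 0,"ax": 0,"ay": 0,"az": 0,"grip": 0},
  {"tx": 0,"ty": 0,"tz": 0,"ax": 0,"ay": 0,"az": 0.1485,"grip": 0},
  {"tx": 0,"ty": 0,"tz": 0,"ax": 0,"ay": 0,"az": 0.1485,"grip": 0},
  {"tx": 0,"ty": 0,"tz": 0,"ax": 0,"ay": 0,"az": 0.1485,"grip": 0},
  {"tx": 0,"ty": 0,"tz": 0,"ax": 0,"ay": 0,"az": 0.1485,"grip": 0},
  {"tx": 0,"ty": 0,"tz": 30,"ax": 0,"ay": 0,"az": 0,"grip": 0},
  {"tx": 0,"ty": 0,"tz": 20,"ax": 0,"ay": 0,"az": 0,"grip": 0},
  {"tx": 0,"ty": 0,"tz": 0,"ax": 0,"ay": 0,"az": 0,"grip": 0},
  {"tx": 0,"ty": 0,"tz": 0,"ax": 0,"ay": 0,"az": 0,"grip": 0},
])

```text
t: 28.65
tool_pos: [0.403, -0.1605, 0.0987]
orientation: [-2.718, -1.57, 0.003]
force: [0.9, 0.5, 0.2]
opening: 0.093
```

Run:
```python
from h import *
go([.404,-.161,.0265],-.525)
S=cam("side"); crop(S,310,130,430,220,6,"h1.png")
```

```text
t28.6 pos [ 0.403  -0.1605  0.0987] yaw -0.523 q1 -0.50 q6 0.03 open 0.0930 F [0.9 0.5 0.2] tilt [-0.003  0.001 -1.   ]
  to [ 0.404  -0.161   0.0265] d_tool mm [ 0.   1.4 72.2] az 0.002 (alt -3.140) q6-> 0.03
```

View pics/h1.png

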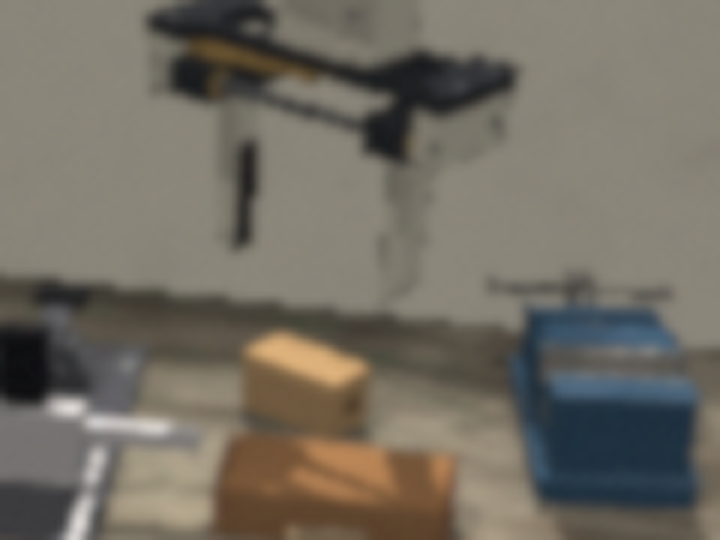

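Emit:
step_arm([
  {"tx": 0,"ty": 0.5,"tz": 25,"ax": 0,"ay": 0,"az": 0,"grip": 0},
  {"tx": 0,"ty": 0,"tz": 25,"ax": 0,"ay": 0,"az": 0,"grip": 0},
  {"tx": 0,"ty": 0,"tz": 15,"ax": 0,"ay": 0,"az": 0,"grip": 0},
  {"tx": 0,"ty": 0,"tz": 7,"ax": 0,"ay": 0,"az": 0,"grip": 0},
  {"tx": 0,"ty": 0,"tz": 0,"ax": 0,"ay": 0,"az": 0,"grip": 0},
  {"tx": 0,"ty": 0,"tz": 0,"ax": 0,"ay": 0,"az": 0,"grip": 0},
  {"tx": 0,"ty": 0,"tz": 0,"ax": 0,"ay": 0,"az": 0,"grip": 60},
  {"tx": 0,"ty": 0,"tz": 0,"ax": 0,"ay": 0,"az": 0,"grip": 75},
  {"tx": 0,"ty": 0,"tz": 0,"ax": 0,"ay": 0,"az": 0,"grip": 90},
  {"tx": 0,"ty": 0,"tz": 0,"ax": 0,"ay": 0,"az": 0,"grip": 120},
  {"tx": 0,"ty": 0,"tz": 0,"ax": 0,"ay": 0,"az": 0,"grip": 120},
  {"tx": 0,"ty": 0,"tz": 0,"ax": 0,"ay": 0,"az": 0,"grip": 120},
], squeeze=20)

```text
t: 29.9
tool_pos: [0.4046, -0.1613, 0.0279]
orientation: [2.72, 1.571, 0.0]
force: [-0.9, -0.1, 3.1]
opening: 0.0618
```

Run:
```python
from h import *
go([.404,-.161,.0265],-.525)
```

```text
t29.9 pos [ 0.4046 -0.1613  0.0279] yaw -0.523 q1 -0.50 q6 0.03 open 0.0618 F [-0.9 -0.1  3.1] tilt [ 0. -0. -1.]
  to [ 0.404  -0.161   0.0265] d_tool mm [-0.  -0.7  1.4] az 0.002 (alt -3.140) q6-> 0.03
```

Emit:
step_arm([
  {"tx": 0,"ty": 0,"tz": -10,"ax": 0,"ay": 0,"az": 0,"grip": 120},
  {"tx": 0,"ty": 0,"tz": -25,"ax": 0,"ay": 0,"az": 0,"grip": 120},
  {"tx": 0,"ty": 0,"tz": -30,"ax": 0,"ay": 0,"az": 0,"grip": 120},
  {"tx": 0,"ty": 0,"tz": -30,"ax": 0,"ay": 0,"az": 0,"grip": 120},
  {"tx": 0,"ty": 0,"tz": -30,"ax": 0,"ay": 0,"az": -0.1,"grip": 120},
  {"tx": 0,"ty": 0,"tz": 0,"ax": 0,"ay": 0,"az": -0.13,"grip": 120},
  {"tx": 0,"ty": 0,"tz": 0,"ax": 0,"ay": 0,"az": -0.13,"grip": 120},
  {"tx": 0,"ty": 0,"tz": 0,"ax": 0,"ay": 0,"az": -0.13,"grip": 120},
  {"tx": 0,"ty": 0,"tz": 0,"ax": 0,"ay": 0,"az": -0.104,"grip": 120},
  {"tx": 0,"ty": 0,"tz": 0,"ax": 0,"ay": 0,"az": 0,"grip": 120},
], squeeze=30)

```text
t: 30.9
tool_pos: [0.4045, -0.1612, 0.1532]
orientation: [2.139, 2.3, 0.0]
force: [-0.6, 0.2, -1.1]
opening: 0.0623
```

Run:
```python
from h import *
p=M(0,.056); go([p[0],p[1],.15],.0706)
```

```text
t30.9 pos [ 0.4045 -0.1612  0.1532] yaw 0.073 q1 -0.50 q6 -0.57 open 0.0623 F [-0.6  0.2 -1.1] tilt [ 0. -0. -1.]
  to [0.5242 0.0667 0.15  ] d_tool mm [218.7 136.    3.2] az 0.002 (alt -3.140) q6-> -0.57
```

Emit:
step_arm([
  {"tx": 27.3,"ty": 17,"tz": 0,"ax": 0,"ay": 0,"az": 0,"grip": 120},
  {"tx": 27.3,"ty": 17,"tz": 0,"ax": 0,"ay": 0,"az": 0,"grip": 120},
  {"tx": 27.3,"ty": 17,"tz": 0,"ax": 0,"ay": 0,"az": 0,"grip": 120},
  {"tx": 27.3,"ty": 17,"tz": 0,"ax": 0,"ay": 0,"az": 0,"grip": 120},
  {"tx": 27.3,"ty": 17,"tz": 0,"ax": 0,"ay": 0,"az": 0,"grip": 120},
  {"tx": 27.3,"ty": 17,"tz": 0,"ax": 0,"ay": 0,"az": 0,"grip": 120},
  {"tx": 27.3,"ty": 17,"tz": 0,"ax": 0,"ay": 0,"az": 0,"grip": 120},
  {"tx": 27.3,"ty": 17,"tz": 0,"ax": 0,"ay": 0,"az": 0,"grip": 120},
  {"tx": 0,"ty": 0,"tz": 30,"ax": 0,"ay": 0,"az": 0,"grip": 120},
  {"tx": 0,"ty": 0,"tz": 30,"ax": 0,"ay": 0,"az": 0,"grip": 120},
  {"tx": 0,"ty": 0,"tz": 30,"ax": 0,"ay": 0,"az": 0,"grip": 120},
  {"tx": 0,"ty": 0,"tz": 0,"ax": 0,"ay": 0,"az": 0,"grip": 120},
  {"tx": 0,"ty": 0,"tz": 0,"ax": 0,"ay": 0,"az": 0,"grip": 120},
])

```text
t: 32.2
tool_pos: [0.5243, 0.0662, 0.0629]
orientation: [-2.143, -2.296, 0.001]
force: [0.0, -0.3, 1.1]
opening: 0.0617
```

Run:
```python
from h import *
p=M(0,.056); go([p[0],p[1],.032],.0706)
S=cam("side"); crop(S,270,160,360,250,8,"h2.png")
```

```text
t32.2 pos [0.5243 0.0662 0.0629] yaw 0.069 q1 0.03 q6 -0.04 open 0.0617 F [ 0.  -0.3  1.1] tilt [-0.001 -0.    -1.   ]
  to [0.5242 0.0667 0.032 ] d_tool mm [ 0.5  0.  30.9] az -0.001 (alt 3.140) q6-> -0.04
```

View pics/h2.png

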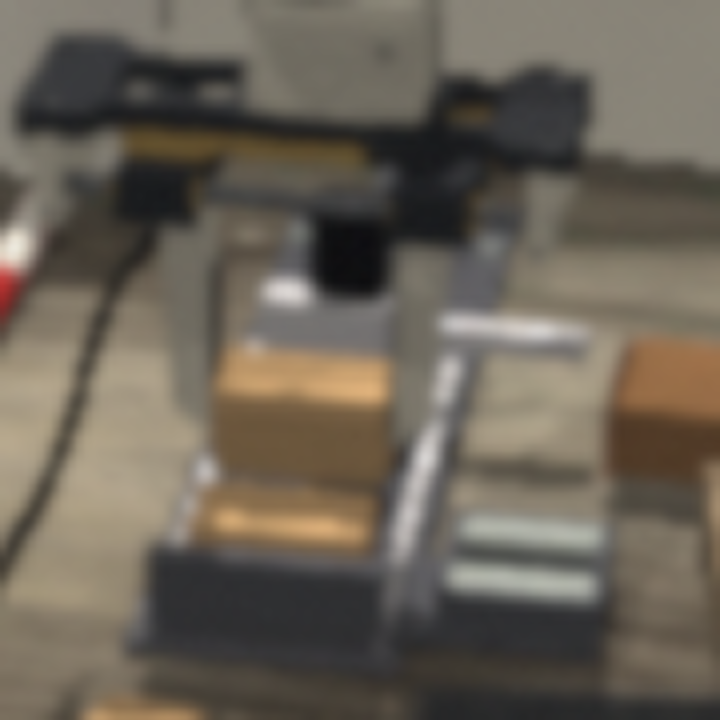

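Emit:
step_arm([
  {"tx": 0,"ty": 0,"tz": 15,"ax": 0,"ay": 0,"az": 0,"grip": 120},
  {"tx": 0,"ty": 0,"tz": 8,"ax": 0,"ay": 0,"az": 0,"grip": 120},
  {"tx": 0,"ty": 0,"tz": 5,"ax": 0,"ay": 0,"az": 0,"grip": 120},
  {"tx": 0,"ty": 0,"tz": 2.5,"ax": 0,"ay": 0,"az": 0,"grip": 120},
  {"tx": 0,"ty": 0,"tz": 0,"ax": 0,"ay": 0,"az": 0,"grip": 120},
  {"tx": 0,"ty": 0,"tz": 0,"ax": 0,"ay": 0,"az": 0,"grip": 120},
])

```text
t: 32.85
tool_pos: [0.5248, 0.0662, 0.0323]
orientation: [2.141, 2.299, 0.0]
force: [-0.7, 0.3, -0.7]
opening: 0.0617
```

Run:
```python
from h import *
p=M(0,.056); go([p[0],p[1],.032],.0706)
```

```text
t32.9 pos [0.5248 0.0662 0.0323] yaw 0.071 q1 0.03 q6 -0.04 open 0.0617 F [-0.7  0.3 -0.7] tilt [ 0.  0. -1.]
  to [0.5242 0.0667 0.032 ] d_tool mm [ 0.5 -0.6  0.3] az 0.000 (alt -3.141) q6-> -0.04
```

Emit:
step_arm([
  {"tx": 0,"ty": 0,"tz": 0.3,"ax": 0,"ay": 0,"az": 0,"grip": 75},
  {"tx": 0,"ty": 0,"tz": 0,"ax": 0,"ay": 0,"az": 0,"grip": 65},
  {"tx": 0,"ty": 0,"tz": 0,"ax": 0,"ay": 0,"az": 0,"grip": 60},
  {"tx": 0,"ty": 0,"tz": 0,"ax": 0,"ay": 0,"az": 0,"grip": 60},
  {"tx": 0,"ty": 0,"tz": -10,"ax": 0,"ay": 0,"az": 0,"grip": 60},
  {"tx": 0,"ty": 0,"tz": -30,"ax": 0,"ay": 0,"az": 0,"grip": 60},
  {"tx": 0,"ty": 0,"tz": -40,"ax": 0,"ay": 0,"az": 0,"grip": 0},
  {"tx": 0,"ty": 0,"tz": -40,"ax": 0,"ay": 0,"az": 0,"grip": 0},
  {"tx": 0,"ty": 0,"tz": 0,"ax": 0,"ay": 0,"az": 0,"grip": 0},
  {"tx": 0,"ty": 0,"tz": 0,"ax": 0,"ay": 0,"az": 0,"grip": 0},
])

```text
t: 33.85
tool_pos: [0.5258, 0.0663, 0.154]
orientation: [2.139, 2.297, 0.004]
force: [-0.1, 0.2, -1.7]
opening: 0.0925
```

Run:
```python
from blk import *
T=cam("top"); S=cam("side"); crop(S,230,150,400,270,4,"h3.png")
fit(T,(195+192/3,110+205/3),1.5,"fA3.png")
go([.537,.2595,.10],1.483)
crop(T,195,110,455,300,3,"h4.png")
```

```text
fA3.png [0.5367 0.26   1.4762] 1-IoU 0.070
t34.0 pos [0.5239 0.0662 0.151 ] yaw 0.071 q1 0.03 q6 -0.04 open 0.0930 F [ 0.4  0.1 -0.5] tilt [-0.001 -0.    -1.   ]
  to [0.537  0.2595 0.1   ] d_tool mm [191.9  26.8  51. ] az -1.412 (alt 1.730) q6-> -1.45
```

View pics/h3.png

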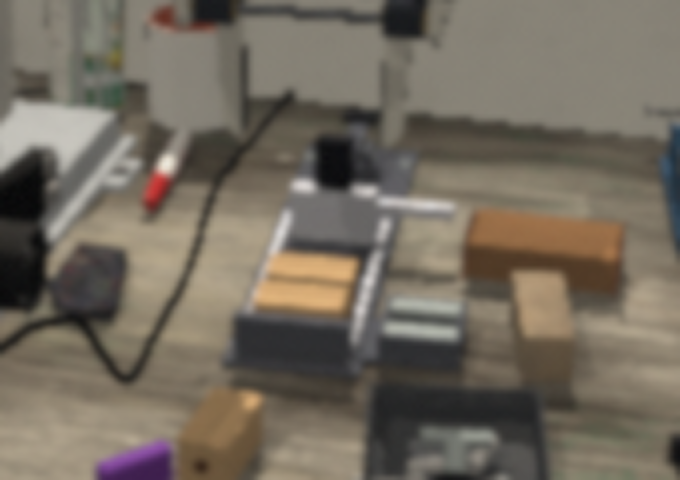

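View pics/h4.png

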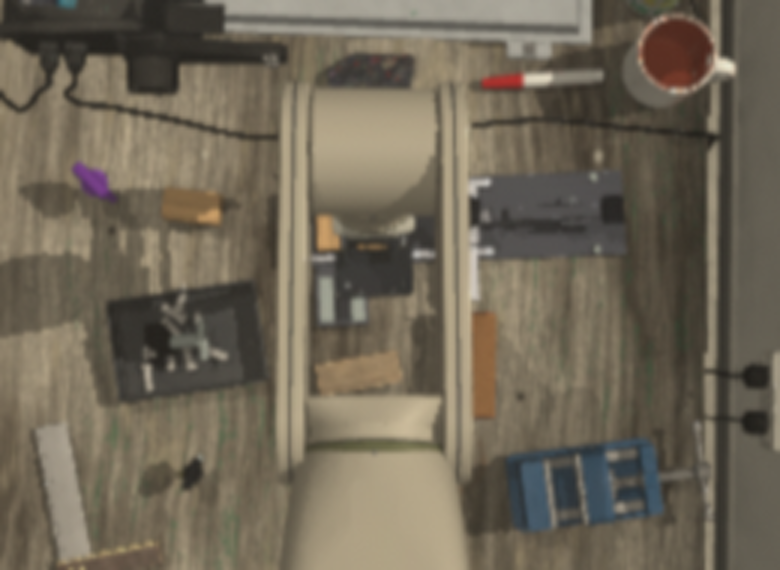

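Emit:
step_arm([
  {"tx": 32,"ty": 4.4,"tz": 0,"ax": 0,"ay": 0,"az": 0,"grip": 30},
  {"tx": 32,"ty": 4.4,"tz": 0,"ax": 0,"ay": 0,"az": 0,"grip": 30},
  {"tx": 32,"ty": 4.4,"tz": 0,"ax": 0,"ay": 0,"az": 0,"grip": 30},
  {"tx": 32,"ty": 4.4,"tz": 0,"ax": 0,"ay": 0,"az": 0,"grip": 30},
  {"tx": 32,"ty": 4.4,"tz": 0,"ax": 0,"ay": 0,"az": 0,"grip": 30},
  {"tx": 32,"ty": 4.4,"tz": 0,"ax": 0,"ay": 0,"az": 0,"grip": 30},
  {"tx": 0,"ty": 0,"tz": 0,"ax": 0,"ay": 0,"az": -0.141,"grip": 30},
  {"tx": 0,"ty": 0,"tz": 0,"ax": 0,"ay": 0,"az": -0.141,"grip": 30},
  {"tx": 0,"ty": 0,"tz": 0,"ax": 0,"ay": 0,"az": -0.141,"grip": 30},
  {"tx": 0,"ty": 0,"tz": 0,"ax": 0,"ay": 0,"az": -0.141,"grip": 30},
  {"tx": 0,"ty": 0,"tz": 0,"ax": 0,"ay": 0,"az": -0.141,"grip": 30},
  {"tx": 0,"ty": 0,"tz": 0,"ax": 0,"ay": 0,"az": -0.141,"grip": 30},
  {"tx": 0,"ty": 0,"tz": 0,"ax": 0,"ay": 0,"az": -0.141,"grip": 30},
  {"tx": 0,"ty": 0,"tz": 0,"ax": 0,"ay": 0,"az": -0.141,"grip": 30},
  {"tx": 0,"ty": 0,"tz": 0,"ax": 0,"ay": 0,"az": -0.141,"grip": 30},
  {"tx": 0,"ty": 0,"tz": 0,"ax": 0,"ay": 0,"az": -0.141,"grip": 30},
  {"tx": 0,"ty": 0,"tz": 30,"ax": 0,"ay": 0,"az": 0,"grip": 30},
  {"tx": 0,"ty": 0,"tz": 20,"ax": 0,"ay": 0,"az": 0,"grip": 30},
  {"tx": 0,"ty": 0,"tz": 0,"ax": 0,"ay": 0,"az": 0,"grip": 30},
  {"tx": 0,"ty": 0,"tz": 0,"ax": 0,"ay": 0,"az": 0,"grip": 30},
])

```text
t: 35.95
tool_pos: [0.5362, 0.2592, 0.1005]
orientation: [-0.141, -3.135, 0.002]
force: [0.1, 0.3, 0.2]
opening: 0.0823
```

Run:
```python
from h import *
go([.537,.2597,.0275],1.48)
S=cam("side"); crop(S,230,170,350,290,6,"i1.png")
```

```text
t36.0 pos [0.5362 0.2592 0.1005] yaw 1.481 q1 0.36 q6 -1.12 open 0.0823 F [0.1 0.3 0.2] tilt [-0.003 -0.001 -1.   ]
  to [0.537  0.2597 0.0275] d_tool mm [-0.9  0.7 73. ] az 0.001 (alt -3.141) q6-> -1.12
```

View pics/i1.png

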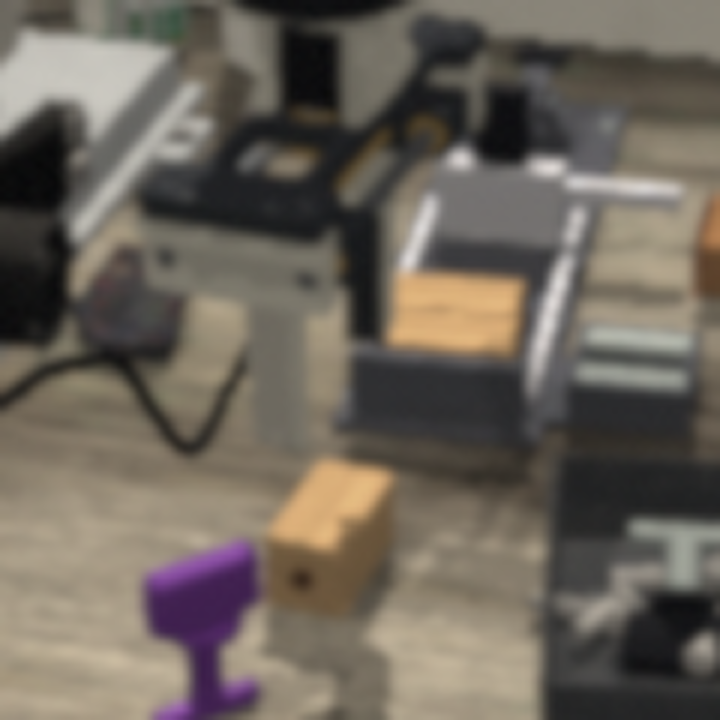

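Run:
```python
from h import *
S=cam("side"); s=robot.read_state(); R=Ro.from_rotvec(s["orientation"]).as_matrix()
u0,v0,k=230,170,6
im=cv2.resize(S["frame"][v0:v0+120,u0:u0+120],None,fx=k,fy=k,interpolation=cv2.INTER_CUBIC)
def L(P,col,close=True):
    q=np.round((proj(S,P)-[u0,v0]+.5)*k-.5).astype(int); cv2.polylines(im,[q.reshape(-1,1,2)],close,col,1)
for z in(0,.034): L(mw([.537,.2597,1.48],[(a,b,z) for a,b in((-.031,-.017),(.031,-.017),(.031,.017),(-.031,.017))]),(0,0,255))
t=s["tool_pos"]; h=s["opening"]/2
for dz,col in((0,(0,255,0)),(-.073,(255,0,0))):
  L([t+[0,0,dz]+R@np.array([x,h,z]) for x,z in((-.0075,-.03),(.0075,-.03),(.0075,.014),(-.0075,.014))],col)
cv2.imwrite("pics/i2.png",im)
```

```text
(no output)
```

View pics/i2.png

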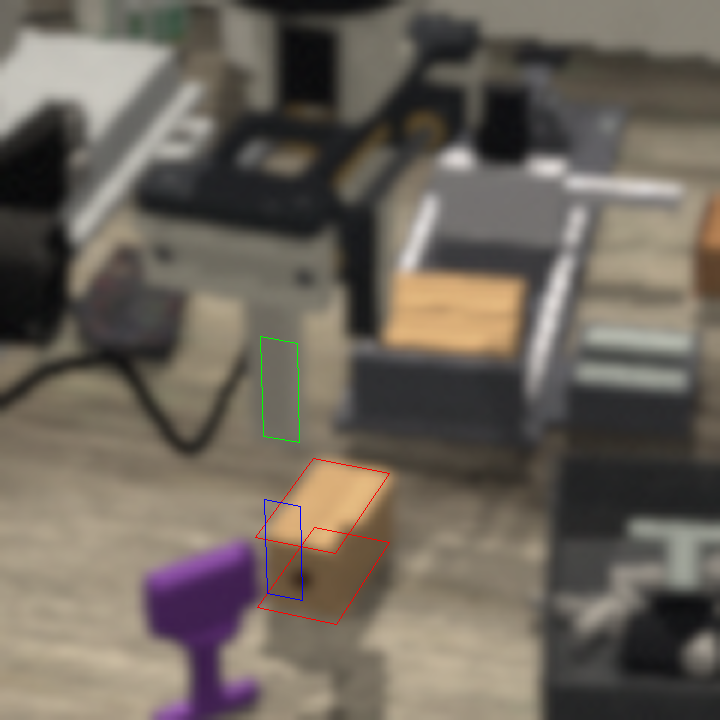

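Emit:
step_arm([
  {"tx": -0.9,"ty": 0,"tz": 0,"ax": 0,"ay": 0,"az": 0,"grip": 0},
  {"tx": 0,"ty": 0,"tz": 20,"ax": 0,"ay": 0,"az": 0,"grip": 0},
  {"tx": 0,"ty": 0,"tz": 20,"ax": 0,"ay": 0,"az": 0,"grip": 0},
  {"tx": 0,"ty": 0,"tz": 10,"ax": 0,"ay": 0,"az": 0,"grip": 0},
  {"tx": 0,"ty": 0,"tz": 0,"ax": 0,"ay": 0,"az": 0,"grip": 0},
  {"tx": 0,"ty": 0,"tz": 0,"ax": 0,"ay": 0,"az": 0,"grip": 0},
], squeeze=20)

```text
t: 36.65
tool_pos: [0.5387, 0.2597, 0.0527]
orientation: [0.141, 3.138, 0.0]
force: [0.6, -0.1, 0.5]
opening: 0.093
```

Run:
```python
from h import *
go([.537,.2597,.0275],1.48)
S=cam("side"); crop(S,230,170,350,290,6,"i3.png")
```

```text
t36.6 pos [0.5387 0.2597 0.0527] yaw 1.481 q1 0.36 q6 -1.12 open 0.0930 F [ 0.6 -0.1  0.5] tilt [ 0.001  0.    -1.   ]
  to [0.537  0.2597 0.0275] d_tool mm [ 1.7 -0.2 25.2] az 0.001 (alt -3.141) q6-> -1.12
```

View pics/i3.png

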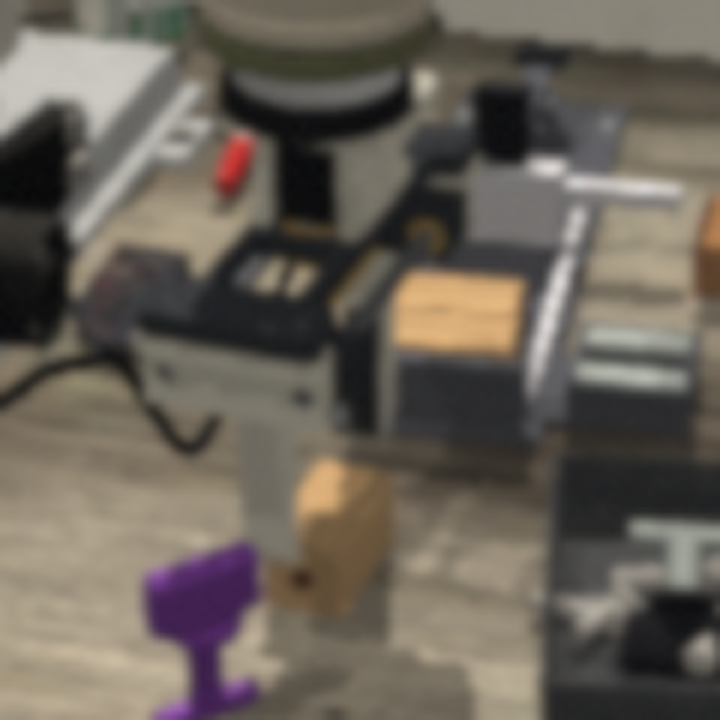

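Emit:
step_arm([
  {"tx": 1,"ty": 0,"tz": 12,"ax": 0,"ay": 0,"az": 0,"grip": 0},
  {"tx": 0,"ty": 0,"tz": 12,"ax": 0,"ay": 0,"az": 0,"grip": 0},
  {"tx": 0,"ty": 0,"tz": 0,"ax": 0,"ay": 0,"az": 0,"grip": 0},
  {"tx": 0,"ty": 0,"tz": 0,"ax": 0,"ay": 0,"az": 0,"grip": 60},
  {"tx": 0,"ty": 0,"tz": 0,"ax": 0,"ay": 0,"az": 0,"grip": 75},
  {"tx": 0,"ty": 0,"tz": 0,"ax": 0,"ay": 0,"az": 0,"grip": 90},
  {"tx": 0,"ty": 0,"tz": 0,"ax": 0,"ay": 0,"az": 0,"grip": 120},
  {"tx": 0,"ty": 0,"tz": 0,"ax": 0,"ay": 0,"az": 0,"grip": 120},
  {"tx": 0,"ty": 0,"tz": 0,"ax": 0,"ay": 0,"az": 0,"grip": 120},
])

```text
t: 37.6
tool_pos: [0.5376, 0.2598, 0.0283]
orientation: [0.141, 3.138, 0.0]
force: [0.6, -0.3, 1.5]
opening: 0.0619
```

Run:
```python
from h import *
go([.537,.2597,.0275],1.48)
```

```text
t37.6 pos [0.5376 0.2598 0.0283] yaw 1.481 q1 0.36 q6 -1.12 open 0.0619 F [ 0.6 -0.3  1.5] tilt [ 0.001  0.    -1.   ]
  to [0.537  0.2597 0.0275] d_tool mm [ 0.6 -0.1  0.8] az 0.001 (alt -3.141) q6-> -1.12
```

Emit:
step_arm([
  {"tx": 0,"ty": 0,"tz": -10,"ax": 0,"ay": 0,"az": 0,"grip": 120},
  {"tx": 0,"ty": 0,"tz": -25,"ax": 0,"ay": 0,"az": 0,"grip": 120},
  {"tx": 0,"ty": 0,"tz": -30,"ax": 0,"ay": 0,"az": 0,"grip": 120},
  {"tx": 0,"ty": 0,"tz": -30,"ax": 0,"ay": 0,"az": 0,"grip": 120},
  {"tx": 0,"ty": 0,"tz": -30,"ax": 0,"ay": 0,"az": 0,"grip": 120},
  {"tx": 0,"ty": 0,"tz": 0,"ax": 0,"ay": 0,"az": 0.1,"grip": 120},
  {"tx": 0,"ty": 0,"tz": 0,"ax": 0,"ay": 0,"az": 0.14,"grip": 120},
  {"tx": 0,"ty": 0,"tz": 0,"ax": 0,"ay": 0,"az": 0.14,"grip": 120},
  {"tx": 0,"ty": 0,"tz": 0,"ax": 0,"ay": 0,"az": 0.14,"grip": 120},
  {"tx": 0,"ty": 0,"tz": 0,"ax": 0,"ay": 0,"az": 0.14,"grip": 120},
  {"tx": 0,"ty": 0,"tz": 0,"ax": 0,"ay": 0,"az": 0.14,"grip": 120},
  {"tx": 0,"ty": 0,"tz": 0,"ax": 0,"ay": 0,"az": 0.14,"grip": 120},
  {"tx": 0,"ty": 0,"tz": 0,"ax": 0,"ay": 0,"az": 0.14,"grip": 120},
  {"tx": 0,"ty": 0,"tz": 0,"ax": 0,"ay": 0,"az": 0.14,"grip": 120},
  {"tx": 0,"ty": 0,"tz": 0,"ax": 0,"ay": 0,"az": 0.14,"grip": 120},
  {"tx": 0,"ty": 0,"tz": 0,"ax": 0,"ay": 0,"az": 0.05,"grip": 120},
  {"tx": 0,"ty": 0,"tz": 0,"ax": 0,"ay": 0,"az": 0,"grip": 120},
], squeeze=30)

```text
t: 39.3
tool_pos: [0.5373, 0.2596, 0.1535]
orientation: [2.142, 2.298, 0.0]
force: [0.4, -0.5, -0.4]
opening: 0.0621
```

Run:
```python
from h import *
p=M(0,.016); go([p[0],p[1],.15],.0706)
```

```text
t39.3 pos [0.5373 0.2596 0.1535] yaw 0.070 q1 0.36 q6 0.29 open 0.0621 F [ 0.4 -0.5 -0.4] tilt [ 0.  0. -1.]
  to [0.527  0.0268 0.15  ] d_tool mm [-231.5  -26.6    3.5] az -0.000 (alt 3.141) q6-> 0.29
```

Emit:
step_arm([
  {"tx": -29,"ty": -3.3,"tz": 0,"ax": 0,"ay": 0,"az": 0,"grip": 120},
  {"tx": -29,"ty": -3.3,"tz": 0,"ax": 0,"ay": 0,"az": 0,"grip": 120},
  {"tx": -29,"ty": -3.3,"tz": 0,"ax": 0,"ay": 0,"az": 0,"grip": 120},
  {"tx": -29,"ty": -3.3,"tz": 0,"ax": 0,"ay": 0,"az": 0,"grip": 120},
  {"tx": -29,"ty": -3.3,"tz": 0,"ax": 0,"ay": 0,"az": 0,"grip": 120},
  {"tx": -29,"ty": -3.3,"tz": 0,"ax": 0,"ay": 0,"az": 0,"grip": 120},
  {"tx": -29,"ty": -3.3,"tz": 0,"ax": 0,"ay": 0,"az": 0,"grip": 120},
  {"tx": -28.5,"ty": -3.3,"tz": 0,"ax": 0,"ay": 0,"az": 0,"grip": 120},
  {"tx": 0,"ty": 0,"tz": 30,"ax": 0,"ay": 0,"az": 0,"grip": 120},
  {"tx": 0,"ty": 0,"tz": 30,"ax": 0,"ay": 0,"az": 0,"grip": 120},
  {"tx": 0,"ty": 0,"tz": 30,"ax": 0,"ay": 0,"az": 0,"grip": 120},
  {"tx": 0,"ty": 0,"tz": 0,"ax": 0,"ay": 0,"az": 0,"grip": 120},
  {"tx": 0,"ty": 0,"tz": 0,"ax": 0,"ay": 0,"az": 0,"grip": 120},
])

```text
t: 40.6
tool_pos: [0.5271, 0.0269, 0.0633]
orientation: [-2.139, -2.299, 0.001]
force: [0.9, 0.6, 0.3]
opening: 0.0619
```

Run:
```python
from h import *
p=M(0,.016); go([p[0],p[1],.0323],.0706)
S=cam("side"); crop(S,270,160,360,250,8,"j2.png")
```

```text
t40.6 pos [0.5271 0.0269 0.0633] yaw 0.072 q1 -0.05 q6 -0.12 open 0.0619 F [0.9 0.6 0.3] tilt [-0.001  0.    -1.   ]
  to [0.527  0.0268 0.0323] d_tool mm [-0.  0. 31.] az 0.002 (alt -3.140) q6-> -0.12
```

View pics/j2.png

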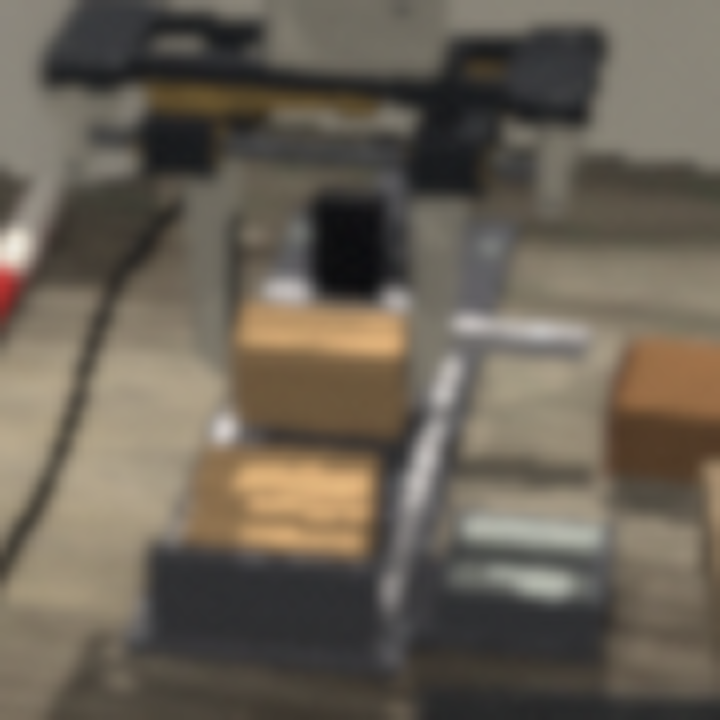

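Emit:
step_arm([
  {"tx": 0,"ty": 0,"tz": 15,"ax": 0,"ay": 0,"az": 0,"grip": 120},
  {"tx": 0,"ty": 0,"tz": 8,"ax": 0,"ay": 0,"az": 0,"grip": 120},
  {"tx": 0,"ty": 0,"tz": 5,"ax": 0,"ay": 0,"az": 0,"grip": 120},
  {"tx": 0,"ty": 0,"tz": 2.5,"ax": 0,"ay": 0,"az": 0,"grip": 120},
  {"tx": 0,"ty": 0,"tz": 0,"ax": 0,"ay": 0,"az": 0,"grip": 120},
  {"tx": 0,"ty": 0,"tz": 0,"ax": 0,"ay": 0,"az": 0,"grip": 120},
])

```text
t: 41.25
tool_pos: [0.5275, 0.0269, 0.0324]
orientation: [2.141, 2.299, 0.0]
force: [-0.5, -0.3, 0.3]
opening: 0.0614
```

Run:
```python
from h import *
p=M(0,.016); go([p[0],p[1],.0323],.0706)
```

```text
t41.2 pos [0.5275 0.0269 0.0324] yaw 0.071 q1 -0.05 q6 -0.12 open 0.0614 F [-0.5 -0.3  0.3] tilt [ 0. -0. -1.]
  to [0.527  0.0268 0.0323] d_tool mm [ 0.  -0.5  0.1] az 0.000 (alt -3.141) q6-> -0.12
```

Emit:
step_arm([
  {"tx": 0,"ty": 0,"tz": 0.2,"ax": 0,"ay": 0,"az": 0,"grip": 75},
  {"tx": 0,"ty": 0,"tz": 0,"ax": 0,"ay": 0,"az": 0,"grip": 65},
  {"tx": 0,"ty": 0,"tz": 0,"ax": 0,"ay": 0,"az": 0,"grip": 60},
  {"tx": 0,"ty": 0,"tz": 0,"ax": 0,"ay": 0,"az": 0,"grip": 60},
  {"tx": 0,"ty": 0,"tz": -10,"ax": 0,"ay": 0,"az": 0,"grip": 60},
  {"tx": 0,"ty": 0,"tz": -30,"ax": 0,"ay": 0,"az": 0,"grip": 60},
  {"tx": 0,"ty": 0,"tz": -40,"ax": 0,"ay": 0,"az": 0,"grip": 60},
  {"tx": 0,"ty": 0,"tz": -40,"ax": 0,"ay": 0,"az": 0,"grip": 255},
  {"tx": -35,"ty": -25,"tz": 0,"ax": 0,"ay": 0,"az": 0,"grip": 255},
  {"tx": -40,"ty": -25,"tz": 0,"ax": 0,"ay": 0,"az": 0,"grip": 255},
  {"tx": -40,"ty": -25,"tz": 0,"ax": 0,"ay": 0,"az": 0,"grip": 255},
  {"tx": -40,"ty": -25,"tz": 0,"ax": 0,"ay": 0,"az": 0,"grip": 255},
  {"tx": -40,"ty": -25,"tz": 0,"ax": 0,"ay": 0,"az": 0,"grip": 255},
  {"tx": 0,"ty": 0,"tz": 0,"ax": 0,"ay": 0,"az": 0,"grip": 255},
  {"tx": 0,"ty": 0,"tz": 0,"ax": 0,"ay": 0,"az": 0,"grip": 255},
])

```text
t: 42.75
tool_pos: [0.4164, -0.1774, 0.153]
orientation: [2.144, 2.295, 0.001]
force: [-0.2, 0.2, 0.4]
opening: 0.012
```

Run:
```python
from h import *
p=M(0,-.208); go([p[0],p[1],.12],.0706); print(p)
S=cam("side"); crop(S,230,150,400,300,4,"l1.png")
T=cam("top"); crop(T,195,110,455,300,3,"l2.png")
```

```text
t42.8 pos [ 0.4164 -0.1774  0.153 ] yaw 0.068 q1 -0.52 q6 -0.58 open 0.0120 F [-0.2  0.2  0.4] tilt [ 0.001 -0.    -1.   ]
  to [ 0.5428 -0.1966  0.12  ] d_tool mm [-27.7 124.9  33.1] az -0.003 (alt 3.139) q6-> -0.59
[ 0.54283244 -0.19661104  0.        ]
```

View pics/l1.png

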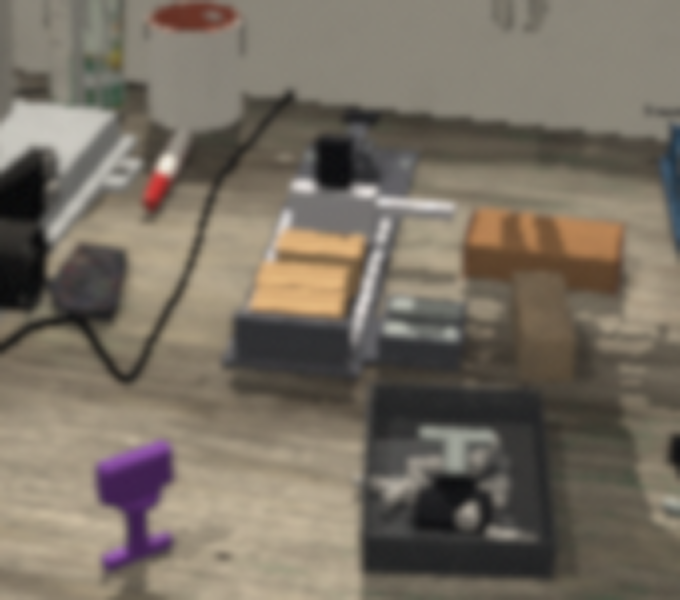

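View pics/l2.png

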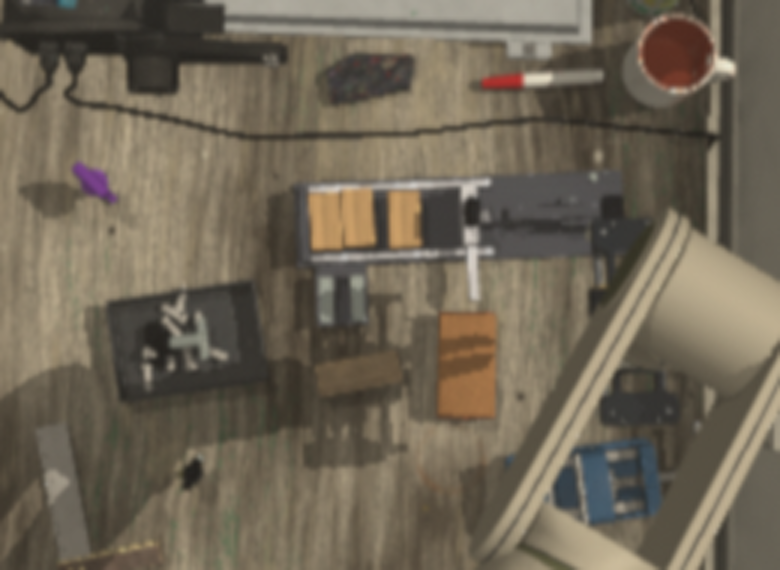

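Run:
```python
from h import *
S=cam("side"); T=cam("top")
a=cv2.resize(T["frame"][165:202,290:365],None,fx=10,fy=10,interpolation=cv2.INTER_CUBIC)
cv2.imwrite("pics/m1.png",a); crop(S,280,195,335,250,12,"m2.png")
```

```text
(no output)
```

View pics/m1.png

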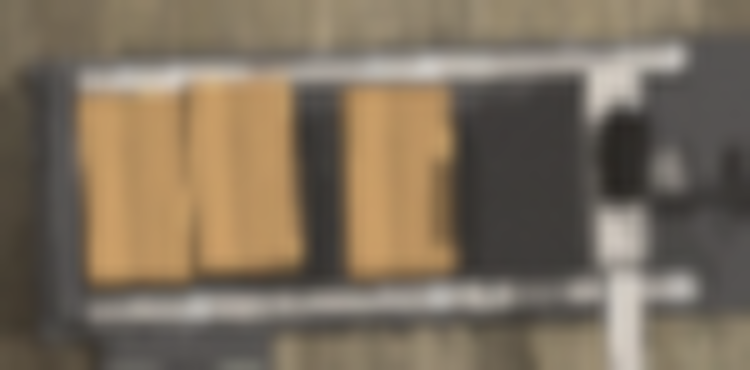

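View pics/m2.png

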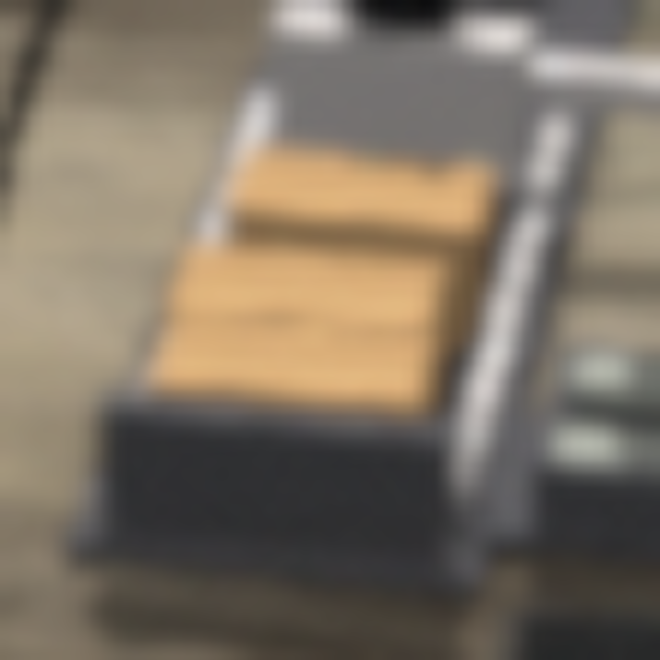

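Run:
```python
from h import *
S=cam("side"); f=np.mean([cam("side")["frame"].astype(float) for _ in range(4)],0)
a=cv2.resize(f[200:234,288:326],None,fx=20,fy=16,interpolation=cv2.INTER_LANCZOS4)
a=np.clip((a-60)*1.5,0,255).astype(np.uint8); p=np.load("mag.npy")
u0,v0=288,200
for y in(.103,.0605,.016):
  P=mw(p,[(-.031,y-.017,.038),(.031,y-.017,.038),(.031,y+.017,.038),(-.031,y+.017,.038)])
  q=np.round(((proj(S,P)+[1,0.8]-[u0,v0])*[20,16])+[10,8]).astype(int); cv2.polylines(a,[q.reshape(-1,1,2)],True,(0,0,255),1)
cv2.imwrite("pics/n.png",a)
```

```text
(no output)
```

View pics/n.png

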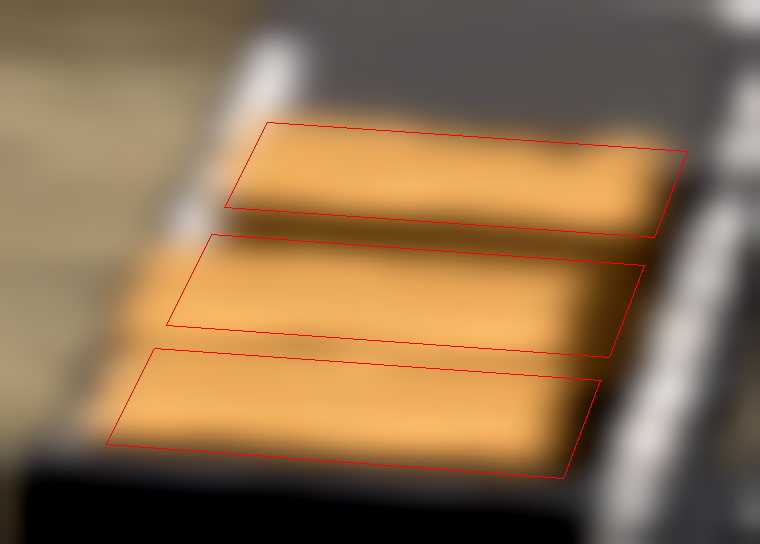

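Emit:
step_arm([
  {"tx": -7,"ty": 31,"tz": 0,"ax": 0,"ay": 0,"az": 0,"grip": 255},
  {"tx": -7,"ty": 31,"tz": 0,"ax": 0,"ay": 0,"az": 0,"grip": 255},
  {"tx": -7,"ty": 31,"tz": 0,"ax": 0,"ay": 0,"az": 0,"grip": 255},
  {"tx": -6.7,"ty": 31.9,"tz": 0,"ax": 0,"ay": 0,"az": 0,"grip": 255},
  {"tx": 0,"ty": 0,"tz": 30,"ax": 0,"ay": 0,"az": 0,"grip": 255},
  {"tx": 0,"ty": 0,"tz": 30,"ax": 0,"ay": 0,"az": 0,"grip": 255},
  {"tx": 0,"ty": 0,"tz": 15,"ax": 0,"ay": 0,"az": 0,"grip": 255},
  {"tx": 0,"ty": 0,"tz": 0,"ax": 0,"ay": 0,"az": 0,"grip": 255},
  {"tx": 0,"ty": 0,"tz": 0,"ax": 0,"ay": 0,"az": 0,"grip": 255},
])

```text
t: 44.1
tool_pos: [0.5433, -0.1953, 0.0779]
orientation: [2.141, 2.299, 0.0]
force: [0.1, -0.7, 1.5]
opening: 0.0003
```

Run:
```python
from h import *
p=M(0,-.208); go([p[0],p[1],.058],.0706); print(p)
S=cam("side"); crop(S,270,120,400,240,6,"o1.png")
```

```text
t44.1 pos [ 0.5433 -0.1953  0.0779] yaw 0.071 q1 -0.43 q6 -0.51 open 0.0003 F [ 0.1 -0.7  1.5] tilt [ 0. -0. -1.]
  to [ 0.5428 -0.1966  0.058 ] d_tool mm [-1.3 -0.5 19.9] az 0.001 (alt -3.141) q6-> -0.50
[ 0.54283244 -0.19661104  0.        ]
```

View pics/o1.png

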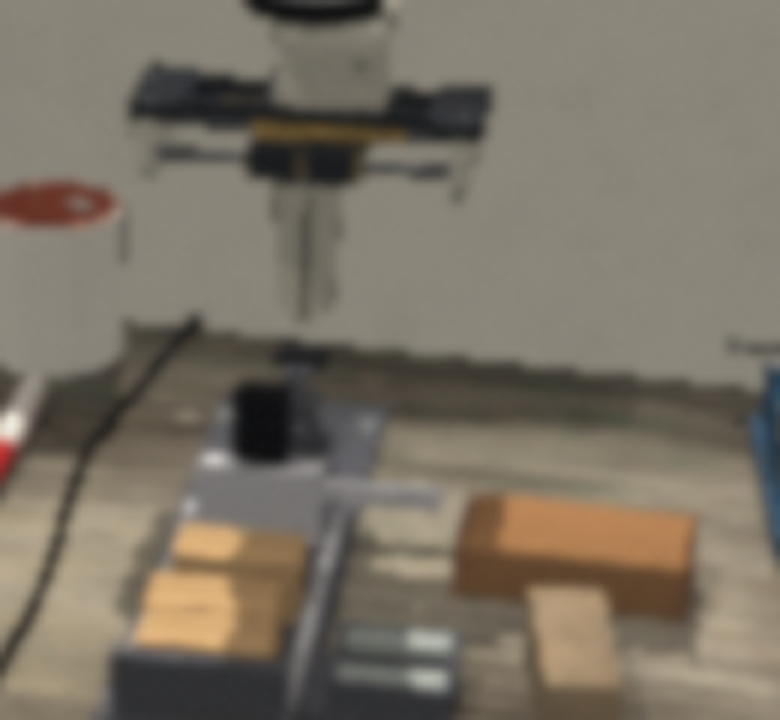

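Fingertips stand over the pad (302,355). Press in stages.

Emit:
step_arm([
  {"tx": -1.3,"ty": 0,"tz": 10,"ax": 0,"ay": 0,"az": 0,"grip": 255},
  {"tx": 0,"ty": 0,"tz": 9,"ax": 0,"ay": 0,"az": 0,"grip": 255},
  {"tx": 0,"ty": 0,"tz": 3,"ax": 0,"ay": 0,"az": 0,"grip": 255},
  {"tx": 0,"ty": 0,"tz": 3,"ax": 0,"ay": 0,"az": 0,"grip": 255},
  {"tx": 0,"ty": 0,"tz": 2,"ax": 0,"ay": 0,"az": 0,"grip": 255},
  {"tx": 0,"ty": 0,"tz": 1,"ax": 0,"ay": 0,"az": 0,"grip": 255},
  {"tx": 0,"ty": 0,"tz": 0,"ax": 0,"ay": 0,"az": 0,"grip": 255},
  {"tx": 0,"ty": 0,"tz": 0,"ax": 0,"ay": 0,"az": 0,"grip": 255},
])

```text
t: 44.95
tool_pos: [0.5436, -0.1982, 0.0501]
orientation: [2.14, 2.297, -0.002]
force: [-1.1, -7.7, 5.2]
opening: 0.0005
```

Run:
```python
from h import *
p=M(0,-.208); go([p[0],p[1],.049],.0706)
S=cam("side"); crop(S,270,120,400,240,6,"o2.png")
```

```text
t45.0 pos [ 0.5436 -0.1982  0.0501] yaw 0.071 q1 -0.44 q6 -0.51 open 0.0005 F [-1.1 -7.7  5.2] tilt [ 0.001 -0.003 -1.   ]
  to [ 0.5428 -0.1966  0.049 ] d_tool mm [ 1.7 -0.7  1.1] az 0.000 (alt -3.142) q6-> -0.51
```

View pics/o2.png

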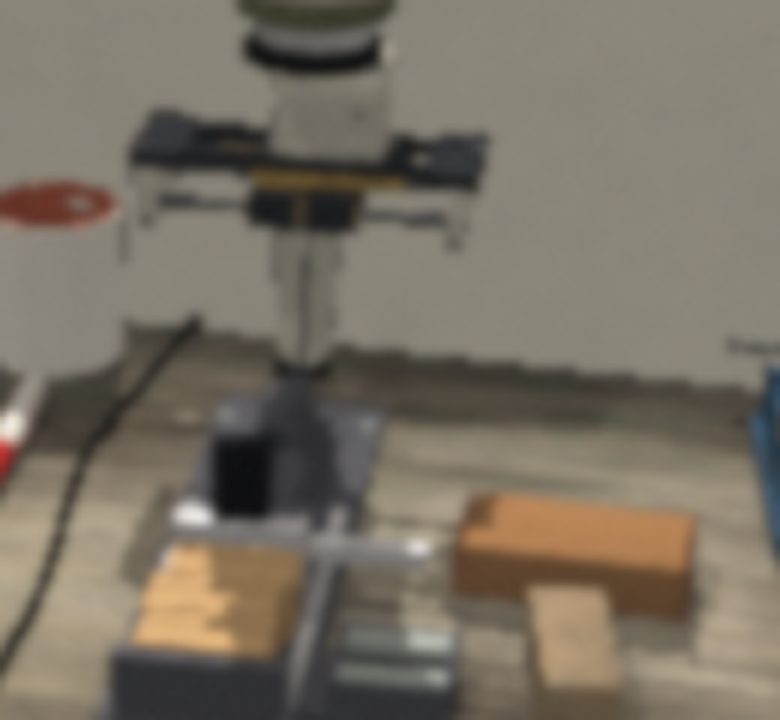

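Emit:
step_arm([
  {"tx": 0,"ty": 0,"tz": 0,"ax": 0,"ay": 0,"az": 0,"grip": 255},
  {"tx": 0,"ty": 0,"tz": 0,"ax": 0,"ay": 0,"az": 0,"grip": 255},
  {"tx": 0,"ty": 0,"tz": 0,"ax": 0,"ay": 0,"az": 0,"grip": 255},
  {"tx": 0,"ty": 0,"tz": 0,"ax": 0,"ay": 0,"az": 0,"grip": 255},
  {"tx": 0,"ty": 0,"tz": -10,"ax": 0,"ay": 0,"az": 0,"grip": 255},
  {"tx": 0,"ty": 0,"tz": -30,"ax": 0,"ay": 0,"az": 0,"grip": 255},
  {"tx": 0,"ty": 0,"tz": -40,"ax": 0,"ay": 0,"az": 0,"grip": 255},
  {"tx": 0,"ty": 0,"tz": -40,"ax": 0,"ay": 0,"az": 0,"grip": 255},
  {"tx": 0,"ty": -40,"tz": 0,"ax": 0,"ay": 0,"az": 0,"grip": 255},
  {"tx": 0,"ty": -40,"tz": 0,"ax": 0,"ay": 0,"az": 0,"grip": 255},
  {"tx": 0,"ty": -40,"tz": 0,"ax": 0,"ay": 0,"az": 0,"grip": 255},
  {"tx": 0,"ty": 0,"tz": 0,"ax": 0,"ay": 0,"az": 0,"grip": 255},
  {"tx": 0,"ty": 0,"tz": 0,"ax": 0,"ay": 0,"az": 0,"grip": 255},
])

```text
t: 46.3
tool_pos: [0.4229, -0.2048, 0.1693]
orientation: [2.142, 2.298, 0.001]
force: [0.2, 0.3, 0.1]
opening: 0.0002
```

Run:
```python
from h import *
S=cam("side"); crop(S,270,150,400,250,6,"p1.png")
T=cam("top"); crop(T,195,110,455,300,3,"p2.png"); cv2.imwrite("pics/p3.png",cv2.resize(T["frame"][165:202,290:365],None,fx=10,fy=10,interpolation=cv2.INTER_CUBIC))
```

```text
(no output)
```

View pics/p1.png

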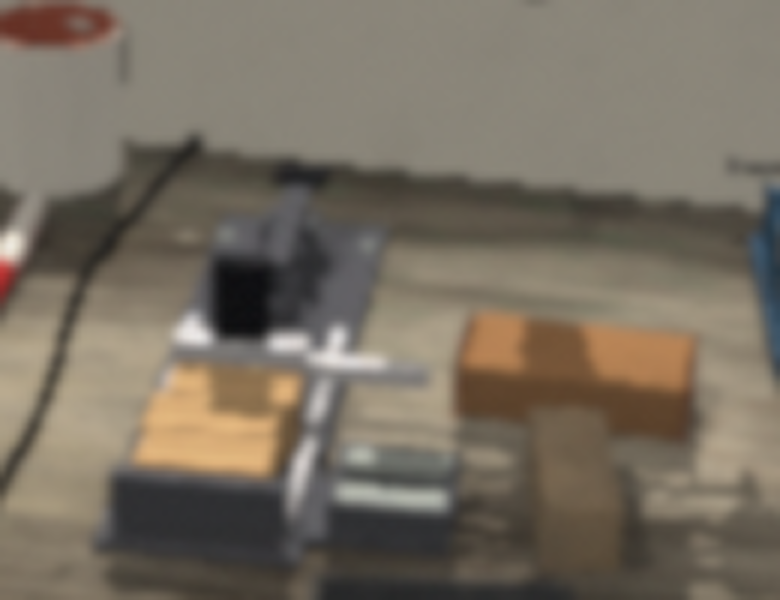

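View pics/p2.png

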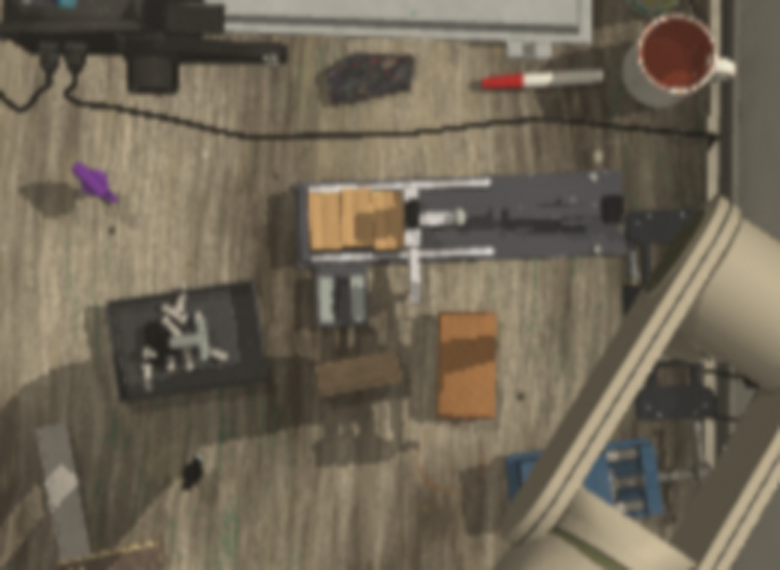

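View pics/p3.png

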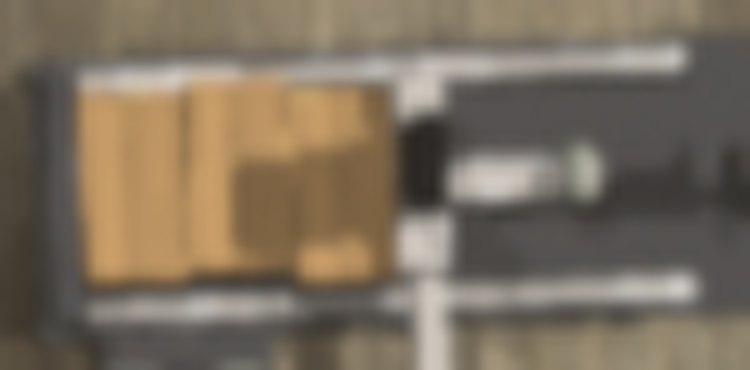

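Run:
```python
from h import *
T=cam("top");S=cam("side"); p=np.load("mag.npy")
f=np.mean([cam("top")["frame"].astype(float) for _ in range(3)],0)
u0,v0,k=296,168,20
a=np.clip(cv2.resize(f[v0:v0+30,u0:u0+36],None,fx=k,fy=k,interpolation=cv2.INTER_LANCZOS4)*1.3,0,255).astype(np.uint8)
for i,(x,y,c) in enumerate([(0,.103,(0,0,255)),(.004,.069,(0,255,0)),(0,.035,(255,0,0))]):
  P=mw(p,[(x+s*.031,y+t*.017,.038) for s,t in((-1,-1),(1,-1),(1,1),(-1,1))])
  q=np.round((proj(T,P)-[u0,v0]+.5)*k).astype(int); cv2.polylines(a,[q.reshape(-1,1,2)],True,c,1)
for x in(.035,.041,-.035,-.041):
  q=np.round((proj(T,mw(p,[(x,-.02,.013),(x,.12,.013)]))-[u0,v0]+.5)*k).astype(int); cv2.polylines(a,[q.reshape(-1,1,2)],False,(0,255,255),1)
cv2.imwrite("pics/r.png",a)
fs=np.mean([cam("side")["frame"].astype(float) for _ in range(3)],0)
u0,v0,k=286,204,18
a=np.clip(cv2.resize(fs[v0:v0+32,u0:u0+42],None,fx=k,fy=k,interpolation=cv2.INTER_LANCZOS4)*1.3,0,255).astype(np.uint8)
cv2.imwrite("pics/r2.png",a)
```

```text
(no output)
```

View pics/r.png

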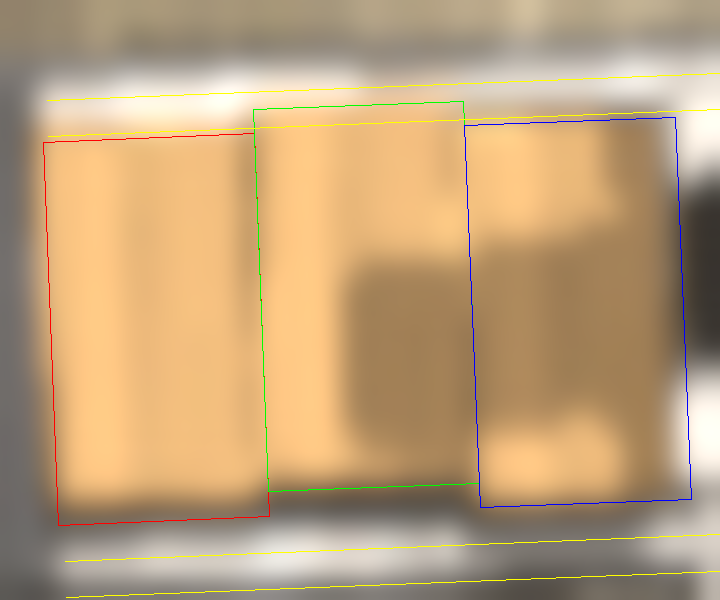

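View pics/r2.png

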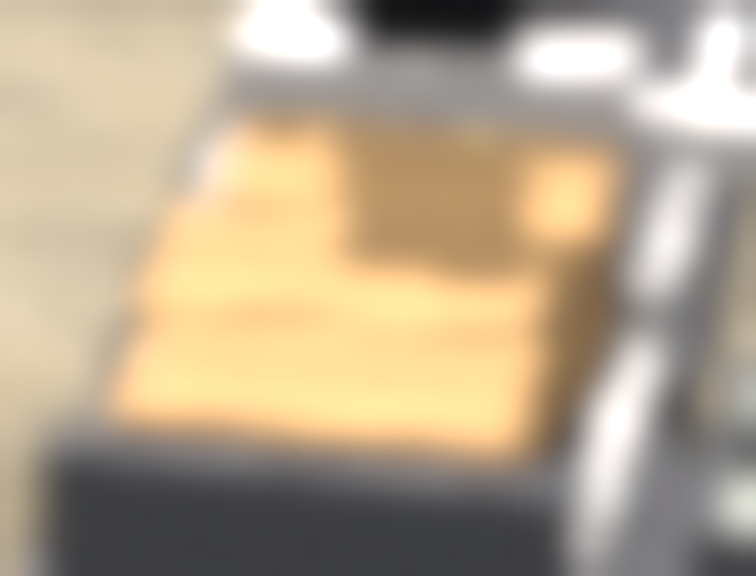

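```bash
python3 -c "
from h import *
s=robot.read_state(); print(s['t'],s['force']); print(robot.close_job())"
```

```text
46.8 [0.25056632 0.3862329  0.50219186]
the job is handed in; nothing more can be done
None
```

The magazine is loaded as asked, and I handed the job in at about 47 s of the 210 s allowed.

- **Locking knob:** I turned it anticlockwise until a stop torque showed, lifted it out of the socket and laid it in the parts tray.
- **Follower:** I pulled it back to its hard stop, where the force rose to 23 N. The latch then held it: it stayed put when I pushed it forward with 10 N.
- **Blanks:** I saw three blanks, no fourth, and laid all three crosswise in the channel. Only then did I press the latch pad, and the follower sprang forward.

**Last pictures, both cameras:**
- The three blanks are packed between the follower and the front stop.
- The latch pad is back up and the knob is still in the tray.
- The longer pine block, mug and cork sanding block are where they started.
- The arm is clear and the force reading is near zero.

**What was less certain:** After I placed it, the middle blank shifted about 4 mm towards the +x rail and up against the first blank. I did not see what moved it. I judged it to be against the rail and flat on the channel floor: its edges run parallel to the others and it shows no height step. I could not measure that to better than about 1 to 2 mm. The two cameras also disagreed with each other by a few mm at times, so I relied on the top camera, which matched the robot's own position reading at the knob.

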